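# Open a stuck vacuum blotting manifold with a wedge and set its cover in the tray

### The job

Open the vacuum blotting manifold: fetch the orange opener out from under the shelf and work its blade into the slots at the two ends of the blue cover, alternately and a little at a time, so that the cover comes up evenly (never more than 3.5 degrees out of level) until both ends are free; do not pull at the cover with the fingers before that. Then lay the opener flat on the bench, lift the cover off and set it right way up and flat in the steel tray, leaving everything else where it stands.

Things in the scene. Friction and masses are not known exactly. Their poses are not given: they have to be found in the camera images.
- manifold: Vacuum blotting manifold: grey lower half, 60 x 240 mm (x, y), on an aluminium plate 120 x 270 x 8 mm, bolted down, never moves. Origin: centre of the plate's underside; y along its length. Its flat top face, the seam plane, is 36 mm up. A spigot (38 x 106, 10 mm high) with an O-ring stands up into the cover. At each end the last 20 mm of the top face is a bare ledge beyond the cover.
- cover: Blue upper half, 60 x 200 mm (x, y), 0.3 kg. Origin: centre of underside, z up; seated it is 36 mm above manifold's, axes agreeing. Middle 122 mm of y: 26 mm high, plain sides 60 mm apart to grip. Beyond it each end is an ear 39 mm long, 14 thick, its underside 4 mm above the seam plane: the pry slot, 4 mm high, 39 deep. An O-ring grips it: see the ends.
- cover_end_a (a point): Middle of the lower edge at the end of the +y ear, 40 mm above manifold's origin when seated. Raising an end takes 6 to 12 N and turns the cover about the far O-ring corner (50 mm beyond the middle; the far end dips 1 to 2 mm); the ring holds it where raised. At 3.5 degrees out of level on the spigot it cracks: about 9 mm up at one end from level.
- cover_end_b (a point): The same at the -y ear. An end is free once the wall at its own O-ring corner (50 mm from the middle) is up about 6 mm; it then stays up. A safe way: one end 5 mm up, the other until free (8 to 9 mm), then the first again.
- seam_a (a point): Point on the seam plane (top face of the lower half) straight below cover_end_a as seated: mouth of the +y pry slot. Does not move. The bare ledge runs from here 20 mm further out along +y of manifold.
- seam_b (a point): The same at the -y pry slot; its ledge runs out along -y.
- opener: Orange nylon wedge with handle, 155 mm long, 0.09 kg, one flat sole. Origin: underside, middle of the handle; x to the tip. Handle 105 x 24 x 18 mm. Blade x = 52.5 to 102.5 mm, 30 wide; top slopes evenly from 17 mm thick to 2 mm at the tip. At first flat on the bench, handle under the riser, only the last 46 to 54 mm of the blade sticking out in front.
- opener_tip (a point): Middle of the tip edge, on the sole. With the sole flat on the seam plane and the tip d mm inside a slot's mouth, the ear's edge is raised by about 0.3 d - 2 mm (d = 23: 5 mm; 35: 8.5 mm; never over 38). Pushing takes 8 to 20 N, under which arm and grip may give some mm: watch the end rise.
- riser: Low white bench shelf, fixed. Origin: on the bench under the middle of its front edge, the one nearest the robot; x points back under it. Plate 160 deep (x), 200 wide (y), underside 50 mm and top 56 mm above the bench; side panels at the y ends, open in front. Two bottles stand on its rear half (fixed, up to 195 mm above the bench).
- tray: Flat steel tray, fixed, outside 170 x 260 mm, rim 12 mm high. Origin: on the bench, 100 mm beyond its middle along +x; its y axis runs along its length.
- tray_middle (a point): Middle of the tray's floor, 3 mm above the bench; the floor measures 164 x 254 mm and its long way is y of tray.
- rack: Purple tube rack, 125 x 85 mm, 35 mm high. A bystander: leave it where it stands. Origin: centre of its underside.
- beaker: Open glass beaker, 68 mm across, 95 mm high. A bystander: leave it where it stands. Origin: centre of its underside.
- tipbox: Teal tip box with clear lid, 75 x 110 mm, 81 mm high. A bystander: leave it where it stands. Origin: centre of its underside.
- pipette: Micropipette lying on the bench, 280 mm long, 31 mm high. A bystander: leave it where it stands. Origin: centre of its underside.
- dish: Clear dish 86 mm across, 14 mm high, holding the four clamp screws already taken out. A bystander: leave it where it stands. Origin: centre of its underside.
Things that resemble listed ones, but are neither listed nor needed, are in the scene too. Of the things that look like the cover, the middle-sized one is meant.

How it is judged:
On the way, in this order (a step that is already met when the one before it is completed fails the run):
1. one end of the cover stands at least 3 mm up with the opener wedged under it (z of any of cover_end_a, cover_end_b in the frame of manifold above 0.043 m and contact force between opener and cover above 0.5 N), for 0.05 s.
2. both ends of the cover are up by at least 4.5 mm, still over the spigot (z of each of cover_end_a, cover_end_b in the frame of manifold above 0.0445 m and horizontal distance between cover and manifold below 0.05 m), for 0.1 s.
At the end, for the whole second after the job is handed in: The cover lies flat (within 3 degrees) and right way up on the floor of the steel tray (its middle within 60 mm of the tray's, height within 4 mm), the opener lies flat on the bench, sole down, touching neither tray nor cover, and both are at rest (horizontal distance between cover and tray_middle below 0.06 m and z of cover in the frame of tray_middle between -0.004 and 0.004 m and angle between cover's own z axis and vertical below 0.06 rad and linear speed of each of cover, opener below 0.02 m/s and height (world z) of each of opener, opener_tip below 0.006 m and angle between opener's own z axis and vertical below 0.1 rad and contact force between opener and tray below 0.05 N and contact force between opener and cover below 0.05 N).
It fails at once if the cover tips more than 3.5 degrees while it is still on the spigot (angle between cover's own z axis and vertical above 0.0611 rad and horizontal distance between cover and manifold below 0.05 m and z of cover in the frame of manifold below 0.046 m).
It fails at once if the fingers work on the cover while either end is still held (contact force between the fingers and cover above 2 N and horizontal distance between cover and manifold below 0.05 m and z of any of cover_end_a, cover_end_b in the frame of manifold below 0.0435 m).
It fails at once if a bystander (rack, beaker, tip box, pipette or dish) is moved by more than 30 mm (distance of any of rack, beaker, tipbox, pipette, dish from where it was at the start of the episode above 0.03 m).
It also fails if it takes over 72 s, if anything falls off the work surface, if the arm or the gripper's body presses on something with over 40 N, if the wrist force passes 120 N, or if a joint passes its speed limit or range.

### The arm

A 6-joint arm with a two-finger parallel gripper is mounted at the origin on the work surface. World frame = base frame: x ahead of the robot, y to its left, z up, the work surface at z = 0. Lengths are in m, angles in rad, forces in N, time in s.
With the tool pointing down it reaches from about 0.3 to 0.775 m from the base axis. Payload 14.6 kg.
Tool frame: the origin (TCP) lies on the front face of the gripper's body, between the roots of the fingers; the fingertips stand 97 mm ahead of it and the grasp point (between the pads) lies 78 mm ahead of it; z points along the fingers, x is the direction in which the jaws open and shut, and the axes are right-handed (so a half turn about z gives the same grasp; the last joint's range is limited). The gripper opens to 94 mm and grips with 3 to 60 N. Pads are 16 mm wide; open, the fingers measure 119 mm over their backs; the gripper's body (75 mm by 177 mm) begins 78 mm behind the grasp point.
Start: joints at [1.237, 0.3, 1.521, -0, 1.321, -0.067], TCP at [0.145, 0.531, 0.303] pointing down, gripper open.
Joint ranges: [-3.03, 3.03], [-0.79, 2.21], [0.23, 2.52], [-1.04, 4.18], [0, 3.07], [-2.55, 2.55]. Speed limits (rad/s): [2.22, 2.22, 2.57, 3.14, 3.14, 3.14].

### API

Orientations are given as [roll, pitch, yaw] about the fixed x, y, z axes, in that order (R = Rz(yaw) Ry(pitch) Rx(roll)).
In Python, from station import sensors, camera, ctrl gives the robot as it stands.
- The arm moves only by the tool move_arm, never from a script. Its argument "rows" is text: rows parted by semicolons, each of 6 numbers parted by spaces: the shift along the tool's x, y, z in mm, then the turn, a rotation vector about the tool's x, y, z in rad. In form: x y z wx wy wz; .... A call has 1 to 20 rows; each row shifts and turns the pose as measured when the row begins, along the tool's axes as they then stand; what a row does not reach is not made up. A row lasts 1/8 s, in which the tool goes at most 62.5 mm and 10.7 degrees, less where a joint would pass 70% of its speed; a pose out of reach is approached as far as the arm can. A call with a gripper value outside its range is refused whole. "grip" is the opening, from -1 (shut) to 1 (fully open), set as the call begins (left out, the last holds). The fingers move at their own pace and stop on an object; "newtons" is the grip in N (left out, the last holds). Time passes only in rows, so rows that do not move let the fingers close. It gives the time, the measured TCP pose, the force and the opening at its end, in the units of the state.
- sensors.get_obs(): the state, without advancing time (a new reading comes with each control period).
- camera(name): name is "scene" or "top" or "wrist"; returns a dict with "color" (420x560x3 uint8, blue, green, red), "z_map" (420x560 float32, m along the optical axis (not along the pixel's ray), 0 where there is no reading), "mtx" (3x3 intrinsics, pixels), "distortion" ([k1, k2, p1, p2, k3] as OpenCV has them; the pictures are not rectified), "position" and "attitude" of the camera in the world; the wrist camera has in their place "hand_eye" (4x4, takes a point from camera to tool coordinates, whose origin is the TCP and whose axes are the tool frame's). Camera axes: x right, y down, z forward; pixel columns grow to the right and rows downward; lengths in m; the calibration is good to about 2 mm. A picture is of the moment at which its call begins: read the wrist's pose just before it.
- ctrl.hand_in(): hands the job in, once; it reports no verdict.
The state is a dict: "time_s": time; "qpos": joint angles; "joint_vel": joint speeds; "tau": joint torques, N m; "ee_pos": TCP position; "eef_rot": TCP orientation; "force": force on the tool from outside, world axes, zero at the start; "moment": the same for the moment, N m; "grip_width": finger opening in m.
Only numpy, scipy, OpenCV 4.12 (cv2) and the standard library are available. Lean on these libraries where they do the work, as an engineer would, in place of code of your own. Each camera call takes 0.05 s, during which the arm holds its last target.

## Working session

There is one attempt and no reset: what is moved stays moved. The work goes in short steps, Python scripts to look and compute and a tool call to move; the robot and the scene stay as the last step left them, time stands still between calls to the robot, and variables do not carry over. Pictures are saved under pics/ and viewed, and the job is handed in when it is done.

Besides the shell and the picture viewer there is one more tool, called after "Request:" by a JSON object that holds its "method" and its "body", one argument or row to a line. move_arm: Moves the arm, as the interface text tells. Its arguments: {"type":"object","properties":{"rows":{"type":"string"},"grip":{"type":"number"},"newtons":{"type":"number"}},"required":["rows"]}

```bash
ls; mkdir -p pics
cat > h.py <<'E'
import numpy as np,cv2
from scipy.spatial.transform import Rotation as R
from station import sensors,camera,ctrl
def pose():
    o=sensors.get_obs(); T=np.eye(4); T[:3,:3]=R.from_euler('xyz',o['eef_rot']).as_matrix(); T[:3,3]=o['ee_pos']; return T,o
def snap(n):
    T,o=pose(); c=camera(n)
    if n=='wrist': c['T']=T@np.array(c['hand_eye'])
    else:
        A=np.array(c['attitude']); M=np.eye(4)
        M[:3,:3]=A if A.shape==(3,3) else R.from_euler('xyz',A).as_matrix() if A.size==3 else None
        M[:3,3]=c['position']; c['T']=M
    return c
def ray(c,u,v):
    p=cv2.undistortPoints(np.array([[[u,v]]],float),np.array(c['mtx']),np.array(c['distortion']))[0,0]
    return c['T'][:3,3],c['T'][:3,:3]@np.array([p[0],p[1],1.])
def onz(c,u,v,z):
    o,d=ray(c,u,v); return o+d*(z-o[2])/d[2]
def dep(c,u,v):
    o,d=ray(c,u,v); return o+d*c['z_map'][int(round(v)),int(round(u))]
def cloud(c):
    h,w=c['z_map'].shape; g=np.mgrid[0:h,0:w]; uv=np.stack([g[1].ravel(),g[0].ravel()],1).astype(float)[:,None]
    p=cv2.undistortPoints(uv,np.array(c['mtx']),np.array(c['distortion']))[:,0]
    z=c['z_map'].ravel(); P=np.c_[p*z[:,None],z]@c['T'][:3,:3].T+c['T'][:3,3]
    P[z==0]=np.nan; return P.reshape(h,w,3)
def proj(c,p):
    Ti=np.linalg.inv(c['T']); q=cv2.projectPoints(np.array([p],float),cv2.Rodrigues(Ti[:3,:3])[0],Ti[:3,3],np.array(c['mtx']),np.array(c['distortion']))[0]; return q[0,0]
E
python3 - <<'E'
from h import *
for n in['scene','top','wrist']:
    c=camera(n); print(n,c.get('position'),c.get('attitude'),c['mtx'],c['distortion'],c.get('hand_eye'))
    c=snap(n)
    cv2.imwrite(f'pics/{n}0.png',c['color'])
o=sensors.get_obs();print(o)
E
```

```text
pics
scene [ 1.24337915 -0.32805245  0.75798457] [-2.28340093  0.01079017  1.12077775] [[430.58782122   0.         283.7099394 ]
 [  0.         430.58782122 208.11885139]
 [  0.           0.           1.        ]] [-0.09442673  0.          0.          0.          0.        ] None
top [0.33686935 0.00552603 1.08270284] [-2.99440937e+00 -2.26718656e-03 -1.59703473e+00] [[411.74257106   0.         274.47654314]
 [  0.         411.74257106 212.3136024 ]
 [  0.           0.           1.        ]] [-0.05436747  0.          0.          0.          0.        ] None
wrist None None [[331.05376462   0.         285.67895298]
 [  0.         331.05376462 208.69022685]
 [  0.           0.           1.        ]] [-0.01537024  0.          0.          0.          0.        ] [[ 9.99999234e-01  8.01290286e-04  9.43826015e-04  3.62621045e-04]
 [-1.00188811e-03  9.71593888e-01  2.36652302e-01 -6.81113569e-02]
 [-7.27388398e-04 -2.36653066e-01  9.71593947e-01 -8.22167443e-02]
 [ 0.00000000e+00  0.00000000e+00  0.00000000e+00  1.00000000e+00]]
{'time_s': 0.3, 'qpos': array([ 1.23740502e+00,  3.00123676e-01,  1.52115306e+00, -3.67132486e-05,
        1.32069396e+00, -6.65903141e-02]), 'joint_vel': array([-0.00105327, -0.00239918, -0.00045369, -0.00068429, -0.0010906 ,
       -0.00066243]), 'tau': array([-3.62632918e-04, -5.31153524e+01, -3.52488863e+01,  7.07399379e-02,
        2.24161078e-02, -3.82531255e-05]), 'ee_pos': array([0.14499645, 0.53050194, 0.30245803]), 'eef_rot': array([3.14158232e+00, 3.79572437e-04, 1.30400442e+00]), 'force': array([ 1.03735324, -0.03101704,  0.23112014]), 'moment': array([-0.00212178,  0.04843787,  0.00822719]), 'grip_width': 0.09404222441407185}
```

View pics/scene0.png

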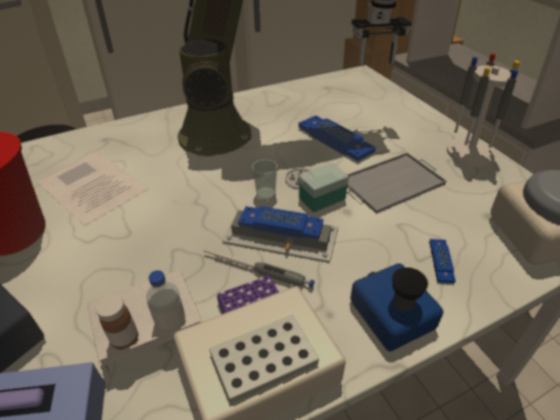

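View pics/top0.png

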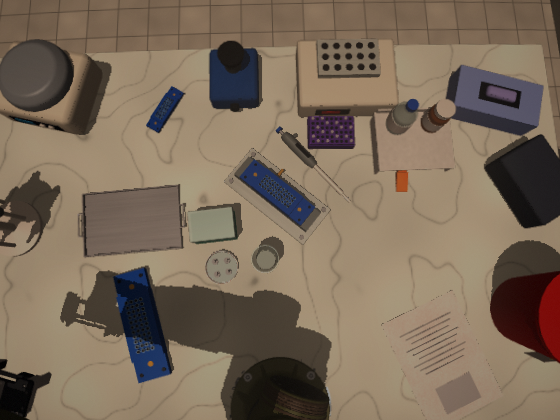

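View pics/wrist0.png

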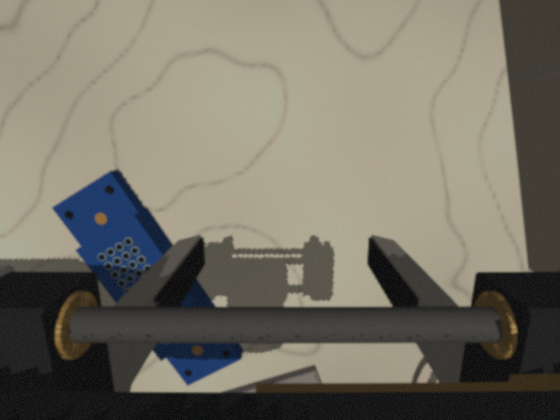

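The top view shows three blue cover-like things: a small one at (165,110), a large one at (145,325), and one at (275,192) seated on the grey manifold. The last is the middle-sized one and the one meant. The opener's orange blade is at (402,181), sticking out from the shelf at (413,140). The tray is at (132,220).

Run:
```python
from h import *
c=snap('top'); np.savez('top0.npz',**{k:np.array(v) for k,v in c.items()})
P=cloud(c)
im=c['color']
a=cv2.resize(im[130:260,200:350],None,fx=4,fy=4,interpolation=cv2.INTER_CUBIC)
b=cv2.resize(im[95:205,360:470],None,fx=4,fy=4,interpolation=cv2.INTER_CUBIC)
cv2.imwrite('pics/cropA.png',a);cv2.imwrite('pics/cropB.png',b)
for n,(u,v) in dict(bench=(350,150),cov=(275,192),small=(165,110),large=(145,325),tray=(132,220),riser=(400,150),plate=(312,230),blade=(402,181)).items(): print(n,P[v,u].round(4))
```

```text
bench [ 0.6633 -0.2114  0.0016]
cov [ 0.5404 -0.0035  0.0592]
small [0.7863 0.2915 0.0149]
large [0.2168 0.3284 0.0379]
tray [0.4863 0.379  0.0005]
riser [ 0.6441 -0.331   0.0561]
plate [ 0.4466 -0.0982  0.0087]
blade [ 0.5716 -0.3448  0.0109]
```

View pics/cropA.png

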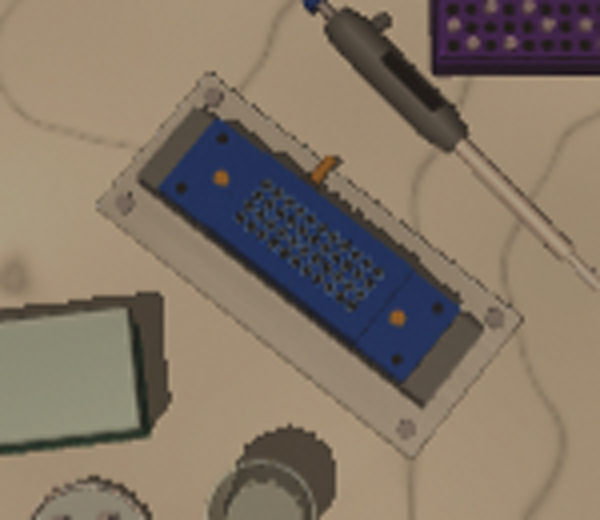

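View pics/cropB.png

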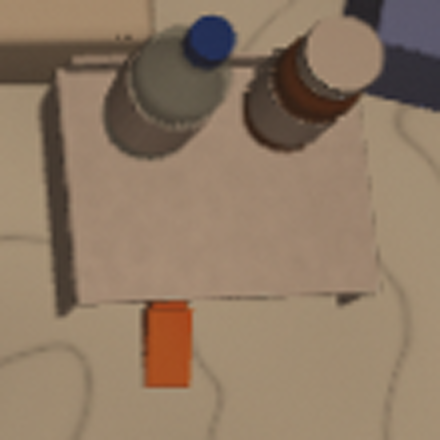

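Run:
```python
from h import *
import json
c=dict(np.load('top0.npz')); P=cloud(c)
hsv=cv2.cvtColor(c['color'],cv2.COLOR_BGR2HSV)
# bench noise/bias
for (u,v) in [(350,150),(430,210),(200,150),(300,270),(90,180)]:
    z=P[v-5:v+6,u-5:u+6,2]; print('bench',u,v,np.nanmean(z).round(4),np.nanstd(z).round(4))
# cover mask
m=cv2.inRange(hsv,(105,120,40),(130,255,255))
n,l,s,ce=cv2.connectedComponentsWithStats(m)
for i in range(1,n):
    if s[i,4]>100: 
        cn=cv2.findContours((l==i).astype(np.uint8),0,cv2.CHAIN_APPROX_NONE)[0][0]; print(s[i],cv2.minAreaRect(cn))
Q=np.float64([(210,72),(523,320),(412,457),(97,206)])/4+[200,130]-0.375
W=np.array([onz(c,u,v,0.008) for u,v in Q]); print(W.round(4))
print('mid',W.mean(0), [np.linalg.norm(W[i]-W[(i+1)%4]) for i in range(4)])
ax=(W[0]+W[3]-W[1]-W[2])/2; print('long',ax,np.degrees(np.arctan2(ax[1],ax[0])))
# opener
m=cv2.inRange(hsv,(3,170,120),(14,255,255)); ys,xs=np.nonzero(m[150:200,380:420]); print(xs.min()+380,xs.max()+380,ys.min()+150,ys.max()+150,len(xs))
B=np.float64([(145,386),(190,386),(148,310),(190,310)])/4+[360,95]-.375
for (u,v),z in zip(B,[.001,.001,.014,.014]): print(onz(c,u,v,z).round(4))
# riser
for p in [(78,303),(377,293),(60,70)]:
    u,v=np.array(p)/4+[360,95]-.375; print('riser',onz(c,u,v,.056).round(4))
```

```text
bench 350 150 0.0064 0.01
bench 430 210 0.0001 0.002
bench 200 150 -0.0002 0.0021
bench 300 270 -0.0001 0.0019
bench 90 180 -0.0002 0.0021
[ 210   50   45   50 1497] ((232.0, 74.5), (43.99999237060547, 48.99999237060547), 0.0)
[147  87  36  45 534] ((164.1109619140625, 108.60121154785156), (14.667784690856934, 46.818382263183594), 32.905242919921875)
[ 240  160   75   65 1362] ((277.1097717285156, 191.48782348632812), (77.61836242675781, 23.738412857055664), 38.65980911254883)
[115 268  34  19 316] ((131.32354736328125, 280.2941589355469), (18.675243377685547, 30.074417114257812), 75.96376037597656)
[116 294  12  19 114] ((119.21134948730469, 302.6495056152344), (11.06727409362793, 16.4486083984375), 23.96249008178711)
[ 126  337   44   46 1059] ((147.65762329101562, 355.1570129394531), (47.1231575012207, 34.12611389160156), 73.49564361572266)
[[ 0.6745  0.0547  0.008 ]
 [ 0.4994 -0.1491  0.008 ]
 [ 0.4109 -0.0724  0.008 ]
 [ 0.5838  0.1318  0.008 ]]
mid [ 0.54215419 -0.0087272   0.008     ] [np.float64(0.26865894128590595), np.float64(0.11713368505539977), np.float64(0.2675304728721347), np.float64(0.11906867961684758)]
long [0.17396774 0.20398298 0.        ] 49.540656896004975
396 407 170 191 229
[ 0.5463 -0.3293  0.001 ]
[ 0.5456 -0.3599  0.001 ]
[ 0.5955 -0.331   0.014 ]
[ 0.5949 -0.3595  0.014 ]
riser [ 0.591  -0.2727  0.056 ]
riser [ 0.5934 -0.4691  0.056 ]
riser [ 0.7489 -0.2715  0.056 ]
```

```bash
cat >> h.py <<'E'
def to(x,y,z,yaw,n=10):
    """print tool-axis shift of the grasp point target (TCP = +78mm up) and rows if turning evenly over n rows"""
    T,o=pose(); tgt=np.array([x,y,z+0.078]); Rt=R.from_euler('xyz',[np.pi,0,yaw])
    d=T[:3,:3].T@(tgt-T[:3,3])*1000; w=(R.from_matrix(T[:3,:3]).inv()*Rt).as_rotvec()
    print('total tool shift',d.round(1),'turn',w.round(4),'force',np.round(o['force'],1),'t',round(o['time_s'],2),'w',round(o['grip_width'],4))
    # rows
    rot=R.from_matrix(T[:3,:3]); step=(tgt-T[:3,3])/n*1000; out=[]
    for i in range(n):
        out.append(' '.join('%g'%v for v in np.r_[rot.inv().apply(step).round(1),(w/n).round(3)])); rot=rot*R.from_rotvec(w/n)
    print('; '.join(out))
E
python3 - <<'E'
from h import *
to(.575,-.3445,.16,np.pi/2,18)
E
```

```text
total tool shift [-730.7  645.5   64.7] turn [-1.000e-04  2.000e-04 -2.668e-01] force [ 0.3 -0.2  0.1] t 0.35 w 0.0939
-40.6 35.9 3.6 -0 0 -0.015; -41.1 35.3 3.6 -0 0 -0.015; -41.6 34.6 3.6 -0 0 -0.015; -42.1 34 3.6 -0 0 -0.015; -42.6 33.4 3.6 -0 0 -0.015; -43.1 32.8 3.6 -0 0 -0.015; -43.6 32.1 3.6 -0 0 -0.015; -44.1 31.5 3.6 -0 0 -0.015; -44.6 30.8 3.6 -0 0 -0.015; -45 30.1 3.6 -0 0 -0.015; -45.4 29.5 3.6 -0 0 -0.015; -45.9 28.8 3.6 -0 0 -0.015; -46.3 28.1 3.6 -0 0 -0.015; -46.7 27.4 3.6 -0 0 -0.015; -47.1 26.7 3.6 -0 0 -0.015; -47.5 26 3.6 -0 0 -0.015; -47.9 25.3 3.6 -0 0 -0.015; -48.3 24.6 3.6 -0 0 -0.015
```

Request:
{"method": "move_arm", "body": {
  "rows": "-41 36 0 0 0 -0.015; -41 35 0 0 0 -0.015; -42 35 0 0 0 -0.015; -42 34 0 0 0 -0.015; -43 33 0 0 0 -0.015; -43 33 0 0 0 -0.015; -44 32 0 0 0 -0.015; -44 31 0 0 0 -0.015; -45 31 0 0 0 -0.015; -45 30 0 0 0 -0.015; -45 29 0 0 0 -0.015; -46 29 0 0 0 -0.015; -46 28 0 0 0 -0.015; -47 27 0 0 0 -0.015; -47 27 10 0 0 -0.015; -47 26 10 0 0 -0.015; -48 25 20 0 0 -0.015; -48 25 20 0 0 -0.015",
  "grip": 0.2
}}

```text
time_s: 2.6
ee_pos: [0.5908, -0.3694, 0.2452]
eef_rot: [3.131, 0.001, 1.587]
force: [0.2, 0.2, 0.5]
grip_width: 0.0565
```

Run:
```python
from h import *
c=snap('wrist'); cv2.imwrite('pics/w1.png',c['color']); T,o=pose(); print(o['ee_pos'],o['eef_rot'],o['grip_width'])
np.savez('w1.npz',**{k:np.array(v) for k,v in c.items()})
to(.575,-.3445,.024,np.pi/2,4)
```

```text
[ 0.59121268 -0.37390972  0.23880735] [ 3.13646285e+00 -1.63698590e-03  1.58501643e+00] 0.056620007534968625
total tool shift [ 29.4 -16.5 136.8] turn [ 0.0051 -0.0017  0.0142] force [ 1.3 -4.5 -2.1] t 2.65 w 0.0566
7.4 -4.1 34.2 0.001 -0 0.004; 7.4 -4.1 34.2 0.001 -0 0.004; 7.4 -4.1 34.2 0.001 -0 0.004; 7.4 -4.1 34.2 0.001 -0 0.004
```

View pics/w1.png

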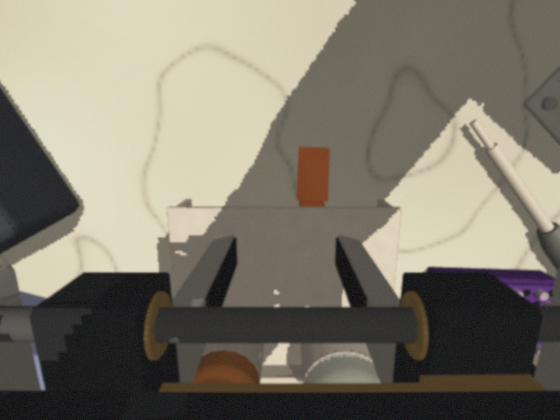

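The blade is at (299–329, 148–205) and the shelf's front edge runs along row 207. The arm was still settling when this was taken, so I'll move above the blade and measure again.

Request:
{"method": "move_arm", "body": {
  "rows": "15 -8 20 0.002 0 0.007; 15 -8 20 0.002 0 0.007; 0 0 0 0 0 0; 0 0 0 0 0 0"
}}

```text
time_s: 3.15
ee_pos: [0.5748, -0.3456, 0.1951]
eef_rot: [-3.14, -0.004, 1.569]
force: [0.3, -0.8, 0.3]
grip_width: 0.0563
```

Run:
```python
from h import *
c=snap('wrist'); cv2.imwrite('pics/w2.png',c['color']); T,o=pose(); print(o['ee_pos'],o['eef_rot'],o['grip_width'])
hsv=cv2.cvtColor(c['color'],cv2.COLOR_BGR2HSV)
m=cv2.inRange(hsv,(0,150,60),(14,255,255)); n,l,s,ce=cv2.connectedComponentsWithStats(m)
P=cloud(c)
for i in range(1,n):
    if s[i,4]>200:
        print(s[i]); mm=l==i; Q=P[mm]; Q=Q[~np.isnan(Q[:,0])]; print('cloud min/max',np.percentile(Q,2,0).round(4),np.percentile(Q,98,0).round(4))
        cn=cv2.findContours(mm.astype(np.uint8),0,cv2.CHAIN_APPROX_NONE)[0][0]; print(cv2.boxPoints(cv2.minAreaRect(cn)).round(0).tolist())
        y0=s[i,1]; 
        for v in range(s[i,1],s[i,1]+s[i,3],12):
            xs=np.nonzero(mm[v])[0]; print(v,xs.min(),xs.max(),P[v,int(xs.mean())].round(4))
to(.575,-.3445,.022,np.pi/2,4)
```

```text
[ 0.57474871 -0.34556781  0.19497147] [-3.13968007 -0.00363219  1.56854877] 0.05612964984791805
[ 270  174   35   72 2370]
cloud min/max [ 0.5444 -0.3566  0.0026] [ 0.5996 -0.33    0.0184]
[[270.0, 174.0], [304.0, 174.0], [304.0, 245.0], [270.0, 245.0]]
174 271 303 [ 0.5437 -0.3432  0.0023]
186 271 304 [ 0.5533 -0.3433  0.0055]
198 271 304 [ 0.5626 -0.3433  0.0095]
210 270 304 [ 0.5725 -0.3433  0.0106]
222 270 303 [ 0.5821 -0.3442  0.0135]
234 271 303 [ 0.5914 -0.3434  0.0167]
total tool shift [ 0.7  0.4 95. ] turn [-0.0019 -0.0036 -0.0022] force [ 0.5 -1.3 -0. ] t 3.2 w 0.0561
0.2 0.1 23.7 -0 -0.001 -0.001; 0.2 0.1 23.7 -0 -0.001 -0.001; 0.2 0.1 23.7 -0 -0.001 -0.001; 0.2 0.1 23.7 -0 -0.001 -0.001
```

View pics/w2.png

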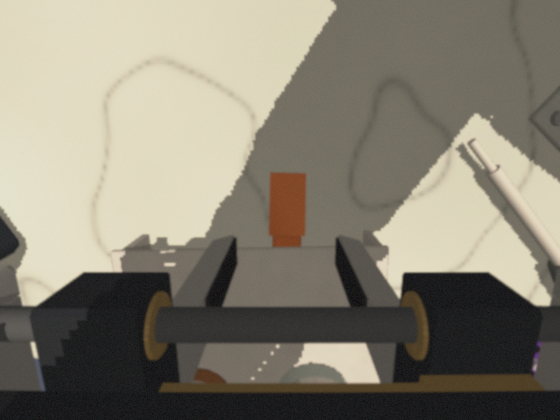

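Request:
{"method": "move_arm", "body": {
  "rows": "1 -1 35 0 -0.004 0; 0 0 30 0 0 0; 0 0 18 0 0 0; 0 0 7 0 0 0; 0 0 0 0 0 0"
}}

```text
time_s: 3.82
ee_pos: [0.576, -0.347, 0.108]
eef_rot: [3.136, 0.005, 1.568]
force: [0.2, 0.4, 0.2]
grip_width: 0.0561
```

Run:
```python
from h import *
to(.574,-.3435,.022,np.pi/2,1)
```

```text
total tool shift [ 3.5 -2.   7.9] turn [ 0.0054  0.0055 -0.0024] force [0.2 0.4 0.2] t 3.83 w 0.0561
3.5 -2 7.9 0.005 0.005 -0.002
```

Request:
{"method": "move_arm", "body": {
  "rows": "2 -2 8 0.004 0.004 0; 1 0 0 0 0 0; 0 0 0 0 0 0; 0 0 0 0 0 0; 0 0 0 0 0 0",
  "grip": -1,
  "newtons": 25
}}

```text
time_s: 4.45
ee_pos: [0.5746, -0.3443, 0.1019]
eef_rot: [3.138, 0.003, 1.568]
force: [-0.8, 0.5, -0.6]
grip_width: 0.0291
```

Request:
{"method": "move_arm", "body": {
  "rows": "0 -8 0 0 0 0; 0 -15 0 0 0 0; 0 -25 0 0 0 0; 0 -25 0 0 0 0; 0 -25 0 0 0 0; 0 -20 0 0 0 0; 0 -8 0 0 0 0; 0 0 0 0 0 0"
}}

```text
time_s: 5.45
ee_pos: [0.4426, -0.3437, 0.1019]
eef_rot: [3.136, 0.004, 1.568]
force: [-0.6, -0.2, -0.8]
grip_width: 0.0295
```

Run:
```python
from h import *
c=snap('top'); cv2.imwrite('pics/t1.png',cv2.resize(c['color'][100:300,280:560],None,fx=2.5,fy=2.5))
print(pose()[1]['ee_pos'],pose()[1]['grip_width'])
```

```text
[ 0.44288115 -0.34363957  0.10191037] 0.02923557591903895
```

View pics/t1.png

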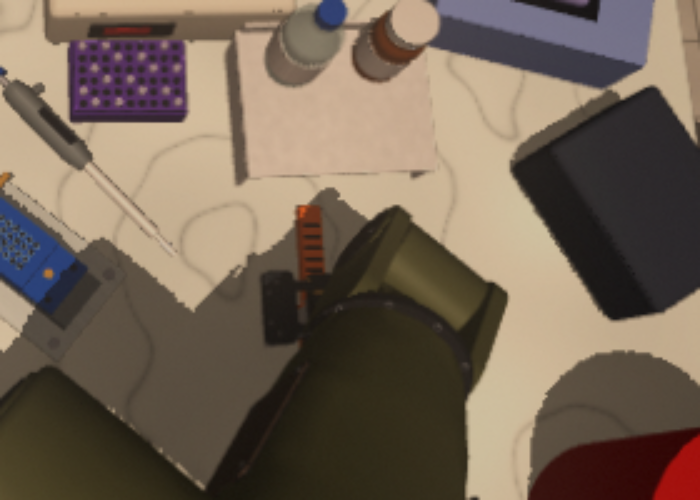

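Request:
{"method": "move_arm", "body": {
  "rows": "0 0 0 0 0 0; 0 0 0 0 0 0; 0 0 -25 0 0 0; 0 10 0 0 0 0; 0 25 0 0 0 0; 0 20 0 0 0 0; 0 1 0 0 0 0; 0 0 0 0 0 0",
  "grip": 0.2
}}

```text
time_s: 6.5
ee_pos: [0.5027, -0.3424, 0.1239]
eef_rot: [3.138, 0.002, 1.57]
force: [-0.6, 0.3, -0.1]
grip_width: 0.0564
```

Run:
```python
from h import *
c=snap('wrist'); cv2.imwrite('pics/w3.png',c['color']); T,o=pose(); print(o['ee_pos'],o['eef_rot'],o['grip_width'])
hsv=cv2.cvtColor(c['color'],cv2.COLOR_BGR2HSV)
m=cv2.inRange(hsv,(0,150,60),(14,255,255)); n,l,s,ce=cv2.connectedComponentsWithStats(m)
P=cloud(c)
for i in range(1,n):
    if s[i,4]>200:
        mm=l==i
        for v in range(s[i,1],s[i,1]+s[i,3],15):
            xs=np.nonzero(mm[v])[0]; print(v,xs.min(),xs.max(),P[v,int(xs.mean())].round(4))
to(.4985,-.3435,.0205,np.pi/2,1)
```

```text
[ 0.50258966 -0.34247376  0.1240202 ] [3.13779934e+00 2.47269840e-03 1.57009068e+00] 0.05625212865127146
87 261 275 [ 0.4118 -0.3526  0.002 ]
102 260 308 [ 0.4204 -0.3432  0.0051]
117 259 308 [ 0.4289 -0.3438  0.0066]
132 259 308 [ 0.4373 -0.3438  0.0095]
147 259 308 [ 0.4457 -0.3438  0.0125]
162 258 308 [ 0.454  -0.3438  0.0159]
177 265 301 [ 0.4624 -0.3438  0.0168]
192 264 302 [ 0.4708 -0.3438  0.019 ]
207 264 301 [ 0.4798 -0.3444  0.0184]
222 264 301 [ 0.4892 -0.3444  0.0175]
237 264 300 [ 0.498  -0.3444  0.019 ]
252 264 300 [ 0.5077 -0.3444  0.0184]
267 264 300 [ 0.5174 -0.3445  0.0187]
282 264 299 [ 0.5271 -0.3451  0.0193]
297 264 299 [ 0.5379 -0.3451  0.0181]
total tool shift [-1.  -4.2 25.5] turn [ 0.0038  0.0025 -0.0007] force [-0.1  0.5 -0.7] t 6.55 w 0.0563
-1 -4.2 25.5 0.004 0.002 -0.001
```

View pics/w3.png

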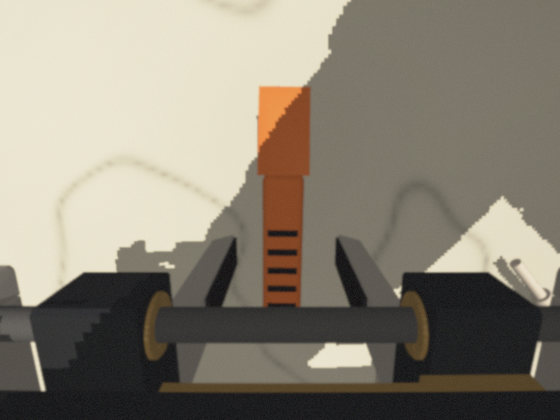

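Request:
{"method": "move_arm", "body": {
  "rows": "-2 -4 13 0.003 0.002 0; 0 0 12 0 0 0; 0 0 1 0 0 0; 0 0 0 0 0 0"
}}

```text
time_s: 7.05
ee_pos: [0.4976, -0.345, 0.0975]
eef_rot: [3.14, 0.0, 1.569]
force: [-1.1, 2.9, 7.9]
grip_width: 0.0562
```

Request:
{"method": "move_arm", "body": {
  "rows": "0 0 0 0 0 0; 0 0 0 0 0 0; 0 0 0 0 0 0; 0 0 0 0 0 0",
  "grip": -1,
  "newtons": 60
}}

```text
time_s: 7.55
ee_pos: [0.4977, -0.3454, 0.0975]
eef_rot: [3.137, 0.001, 1.567]
force: [-0.7, 2.8, 8.4]
grip_width: 0.0232
```

Run:
```python
from h import *
to(.689,.164,.172,2.435,13)
```

```text
total tool shift [ 509.9  190.3 -152.2] turn [ 0.0038  0.0031 -0.8676] force [-0.7  2.8  8.4] t 7.55 w 0.0232
39.2 14.6 -11.7 0 0 -0.067; 38.2 17.2 -11.7 0 0 -0.067; 36.9 19.7 -11.7 0 0 -0.067; 35.5 22.1 -11.7 0 0 -0.067; 34 24.5 -11.7 0 0 -0.067; 32.3 26.7 -11.7 0 0 -0.067; 30.4 28.7 -11.7 0 0 -0.067; 28.5 30.7 -11.7 0 0 -0.067; 26.3 32.5 -11.7 0 0 -0.067; 24.1 34.2 -11.7 0 0 -0.067; 21.8 35.7 -11.7 0 0 -0.067; 19.4 37.1 -11.7 0 0 -0.067; 16.8 38.3 -11.7 0 0 -0.067
```

Request:
{"method": "move_arm", "body": {
  "rows": "0 0 -40 0 0 0; 0 0 -55 0 0 0; 0 0 -55 0 0 0; 39 15 0 0 0 -0.067; 38 17 0 0 0 -0.067; 37 20 0 0 0 -0.067; 36 22 0 0 0 -0.067; 34 24 0 0 0 -0.067; 32 27 0 0 0 -0.067; 30 29 0 0 0 -0.067; 28 31 0 0 0 -0.067; 26 32 0 0 0 -0.067; 24 34 0 0 0 -0.067; 20 33 0 0 0 -0.067; 15 25 0 0 0 -0.067; 6 12 0 0 0 -0.06; 0 0 0 0 0 0"
}}

```text
time_s: 9.68
ee_pos: [0.6686, 0.1357, 0.2348]
eef_rot: [-3.137, -0.011, 2.453]
force: [-0.8, -0.7, 0.0]
grip_width: 0.0235
```

Run:
```python
from h import *
c=snap('wrist'); cv2.imwrite('pics/w4.png',c['color']); T,o=pose(); print(o['ee_pos'],o['eef_rot'],o['grip_width'])
np.savez('w4.npz',**{k:np.array(v) for k,v in c.items()})
c=snap('scene'); cv2.imwrite('pics/s4.png',c['color']);np.savez('s4.npz',**{k:np.array(v) for k,v in c.items()})
to(.689,.164,.172,2.435,1)
```

```text
[0.66846532 0.13510057 0.2347446 ] [-3.13632483 -0.01076299  2.45127267] 0.023316270165464018
total tool shift [  3.1  35.6 -15. ] turn [-0.0051 -0.0104  0.0155] force [ 0.7  0.4 -1.4] t 9.78 w 0.0236
3.1 35.6 -15 -0.005 -0.01 0.015
```

View pics/w4.png

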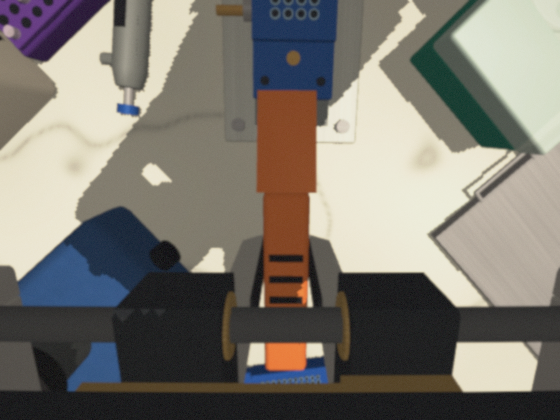

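View pics/s4.png

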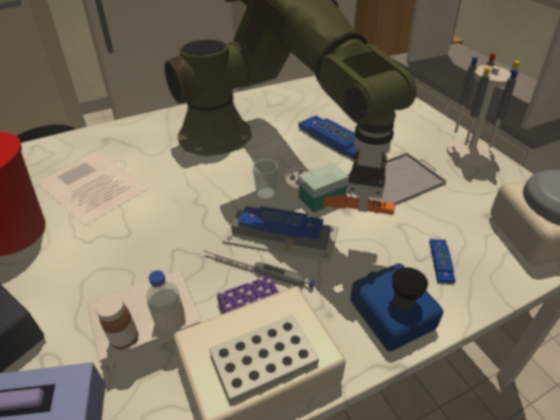

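Run:
```python
from h import *
c=dict(np.load('w4.npz'))
T=c['T']@np.linalg.inv(c['hand_eye'])
for n,u,v,z in [('plateL',225,142.5,.008),('plateR',357,142.5,.008),('earL',254,97.5,.054),('earR',332,97.5,.054),('tipL',258,91,.139),('tipR',315.5,91,.139)]:
    p=onz(c,u,v,z); print(n,p.round(4),'depth',dep(c,u,v+(-3 if 'tip' not in n else 3)).round(4),'tool',((p-T[:3,3])@T[:3,:3]).round(4))
P=cloud(c)
print('ear z',np.nanmean(P[85:95,262:325,2]),'seam? ledge hidden', 'cover mid z',np.nanmedian(P[20:35,262:325,2]))
im=c['color'];cv2.imwrite('pics/w4c.png',cv2.resize(im[0:160,200:380],None,fx=4,fy=4,interpolation=cv2.INTER_CUBIC)[:600])
```

```text
plateL [0.674  0.0587 0.008 ] depth [0.6724 0.0566 0.0065] tool [-0.0555 -0.0549  0.2265]
plateR [0.5803 0.1357 0.008 ] depth [0.5778 0.1345 0.002 ] tool [ 0.0657 -0.0549  0.2277]
earL [0.6276 0.0512 0.054 ] depth [0.6262 0.0496 0.0538] tool [-0.024  -0.0903  0.181 ]
earR [0.5818 0.0888 0.054 ] depth [0.5724 0.0878 0.0073] tool [ 0.0352 -0.0904  0.1816]
tipL [0.6236 0.0603 0.139 ] depth [0.6245 0.0617 0.1412] tool [-0.0142 -0.0863  0.096 ]
tipR [0.6008 0.079  0.139 ] depth [0.6022 0.0802 0.1421] tool [ 0.0152 -0.0863  0.0964]
ear z 0.09196533999520351 seam? ledge hidden cover mid z 0.062111612894606316
```

View pics/w4c.png

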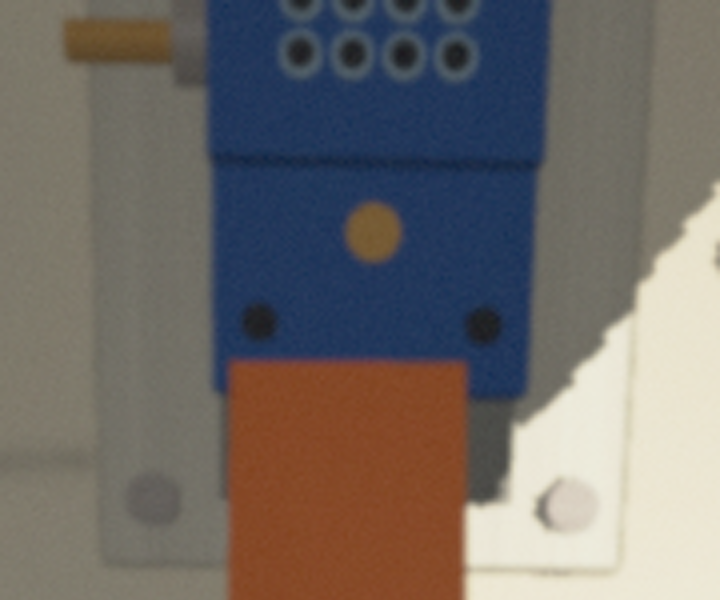

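```bash
cat >> h.py <<'E'
U=np.array([.6494,.7604]);N=np.array([-.7604,.6494]);SA=.446;SB=.246;TT=-.416;TIP=.0865;OFF=.0975
def ins(end,d,sole,n=1):
    """tip d mm inside mouth, sole at height sole (mm)"""
    s=SA-d/1000+TIP if end=='A' else SB+d/1000-TIP
    p=s*U+TT*N; yaw=2.435 if end=='A' else 2.435-np.pi
    to(p[0],p[1],sole/1000+OFF-.078,yaw,n)
def where(end):
    T,o=pose(); tip=T[:3,3]-TIP*T[:3,1]+OFF*T[:3,2]; s=tip[:2]@U
    print('d=%.1f lat=%.1f sole(tip)=%.1f yawerr=%.3f F along u=%.1f lat=%.1f z=%.1f t=%.2f'%(((SA-s) if end=='A' else s-SB)*1000,(tip[:2]@N-TT)*1000,tip[2]*1000,o['eef_rot'][2]-(2.435 if end=='A' else 2.435-np.pi),o['force'][:2]@U,o['force'][:2]@N,o['force'][2],o['time_s']), np.round(o['eef_rot'],3))
def hts(ref='top0.npz'):
    pass
E
python3 - <<'E'
from h import *
ins('A',-10,40); where('A')
E
```

```text
total tool shift [ 3.8  6.6 97.7] turn [-0.0051 -0.0104  0.0155] force [ 0.7  0.4 -1.4] t 9.78 w 0.0236
3.8 6.6 97.7 -0.005 -0.01 0.015
d=-3.5 lat=-5.3 sole(tip)=138.1 yawerr=0.015 F along u=0.8 lat=-0.2 z=-1.4 t=9.78 [-3.137 -0.01   2.45 ]
```

Request:
{"method": "move_arm", "body": {
  "rows": "2 4 20 -0.005 -0.01 0.015; 2 3 40 0 0 0; 0 0 28 0 0 0; 0 0 10 0 0 0; 0 0 0 0 0 0; 0 0 0 0 0 0"
}}

```text
time_s: 10.52
ee_pos: [0.6704, 0.1378, 0.1369]
eef_rot: [3.139, 0.003, 2.424]
force: [0.9, -0.4, -0.9]
grip_width: 0.0233
```

Run:
```python
from h import *
where('A'); ins('A',-8,37)
c=snap('wrist'); cv2.imwrite('pics/w5.png',cv2.resize(c['color'][0:200,150:420],None,fx=2.5,fy=2.5))
np.savez('w5.npz',**{k:np.array(v) for k,v in c.items()})
c=snap('scene'); cv2.imwrite('pics/s5.png',cv2.resize(c['color'][180:280,210:410],None,fx=4,fy=4))
```

```text
d=-7.9 lat=-3.7 sole(tip)=39.2 yawerr=-0.011 F along u=0.3 lat=-0.9 z=-0.9 t=10.53 [3.139e+00 3.000e-03 2.424e+00]
total tool shift [4.4 0.3 2.4] turn [ 0.0026  0.0026 -0.011 ] force [ 0.9 -0.4 -0.9] t 10.53 w 0.0233
4.4 0.3 2.4 0.003 0.003 -0.011
```

View pics/w5.png

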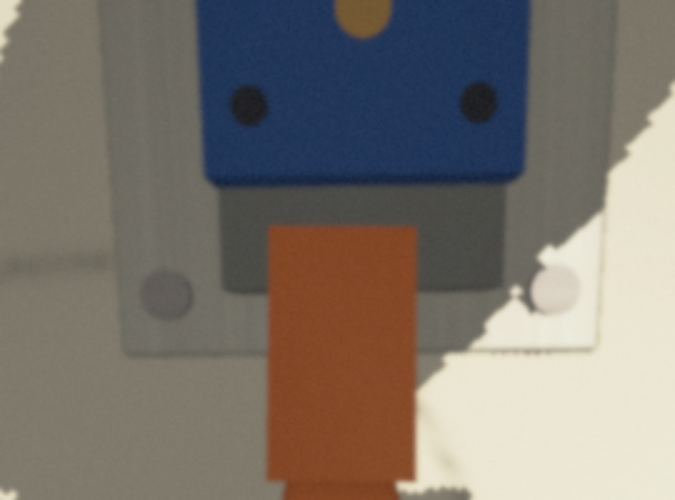

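View pics/s5.png

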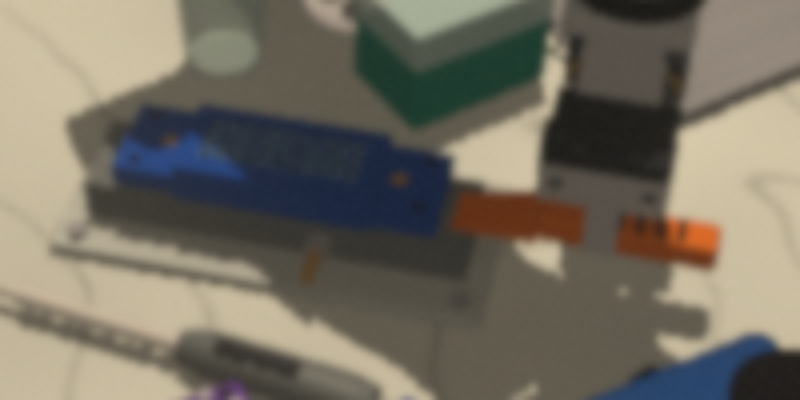

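The wrist view shows the tip on the ledge at crop (342,227), about 8 mm out from the mouth and about 4 mm left of the ear's middle at (365,180). I'll correct that and touch down.

Request:
{"method": "move_arm", "body": {
  "rows": "4 0 1 0.003 0.003 -0.011; 0 0 1 0 0 0; 0 0 1 0 0 0; 0 0 0 0 0 0"
}}

```text
time_s: 11.12
ee_pos: [0.6674, 0.141, 0.1351]
eef_rot: [3.141, 0.001, 2.436]
force: [-0.0, 0.9, -1.5]
grip_width: 0.0233
```

Run:
```python
from h import *
where('A')
```

```text
d=-8.2 lat=-0.2 sole(tip)=37.5 yawerr=0.001 F along u=0.6 lat=0.6 z=-1.5 t=11.12 [3.141e+00 1.000e-03 2.436e+00]
```

Request:
{"method": "move_arm", "body": {
  "rows": "0 0 1.5 0 0 0; 0 0 1 0 0 0; 0 0 0 0 0 0"
}}

```text
time_s: 11.5
ee_pos: [0.6676, 0.141, 0.1328]
eef_rot: [3.141, 0.001, 2.436]
force: [-0.9, -0.6, 2.4]
grip_width: 0.0231
```

Run:
```python
from h import *
where('A')
```

```text
d=-8.3 lat=-0.3 sole(tip)=35.2 yawerr=0.001 F along u=-1.0 lat=0.3 z=2.4 t=11.50 [3.141e+00 1.000e-03 2.436e+00]
```

Request:
{"method": "move_arm", "body": {
  "rows": "0 -6 0 0 0 0; 0 -6 0 0 0 0; 0 -5 0 0 0 0; 0 -4 0 0 0 0; 0 -3 0 0 0 0; 0 0 0 0 0 0"
}}

```text
time_s: 12.25
ee_pos: [0.653, 0.1242, 0.1347]
eef_rot: [3.127, 0.005, 2.436]
force: [1.1, 0.4, -3.6]
grip_width: 0.0237
```

Run:
```python
from h import *
where('A')
c=snap('wrist'); cv2.imwrite('pics/w6.png',cv2.resize(c['color'][0:200,150:420],None,fx=2.5,fy=2.5))
np.savez('w6.npz',**{k:np.array(v) for k,v in c.items()})
```

```text
d=12.6 lat=-0.5 sole(tip)=36.0 yawerr=0.001 F along u=1.0 lat=-0.5 z=-3.6 t=12.25 [3.127 0.005 2.436]
```

View pics/w6.png

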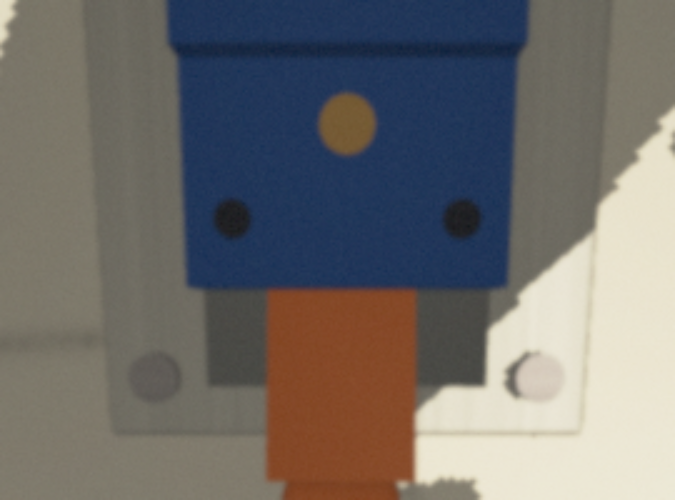

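```bash
cat >> h.py <<'E'
def earz(c):
    """fit cover ear tops + mid tops in cloud by position s along axis"""
    P=cloud(c); hsv=cv2.cvtColor(c['color'],cv2.COLOR_BGR2HSV); m=cv2.inRange(hsv,(105,110,30),(130,255,255))>0
    m=cv2.erode(m.astype(np.uint8),np.ones((3,3)))>0
    Q=P[m]; Q=Q[~np.isnan(Q[:,0])]; s=Q[:,:2]@U-(SA+SB)/2; t=Q[:,:2]@N-TT
    k=(abs(t)<.028)&(abs(s)<.098)&(Q[:,2]>.045)&(Q[:,2]<.085); s=s[k];z=Q[k,2]
    for nm,a,b,h in [('earA',.064,.097,.014),('earB',-.097,-.064,.014),('mid+',.0,.058,.026),('mid-',-.058,0,.026)]:
        j=(s>a)&(s<b)
        if j.sum()>20: 
            f=np.polyfit(s[j],z[j],1); e=.1 if a>=0 else -.1
            print(nm,j.sum(),'mean top z-nominal %.2f'%((np.median(z[j])-.036-h)*1000 - (0 if 'mid' in nm else 0)),'at end %.2f slope %.2fdeg'%((np.polyval(f,e)-.036-h)*1000,np.degrees(f[0])))
E
python3 - <<'E'
from h import *
for f in ['w5.npz','w6.npz','top0.npz','s4.npz']:
    print(f); c=dict(np.load(f)); earz(c)
print('ear nominal is +4: ear top = seam+18')
c=snap('scene');print('scene'); earz(c)
E
```

```text
w5.npz
earA 6890 mean top z-nominal 4.15 at end 4.25 slope 0.35deg
w6.npz
earA 8476 mean top z-nominal 5.57 at end 5.74 slope 0.50deg
mid+ 1405 mean top z-nominal 1.24 at end 3.76 slope 3.26deg
top0.npz
earA 163 mean top z-nominal 3.85 at end 3.88 slope 0.09deg
earB 178 mean top z-nominal 3.87 at end 4.02 slope -0.23deg
mid+ 158 mean top z-nominal 0.13 at end 0.13 slope 0.05deg
mid- 164 mean top z-nominal -0.03 at end 0.06 slope 0.00deg
s4.npz
earA 109 mean top z-nominal 2.38 at end 2.69 slope 1.08deg
earB 92 mean top z-nominal 2.81 at end 3.07 slope -0.52deg
mid+ 91 mean top z-nominal -1.45 at end -1.29 slope 0.60deg
mid- 69 mean top z-nominal -1.45 at end -0.95 slope -1.05deg
ear nominal is +4: ear top = seam+18
scene
earA 131 mean top z-nominal 3.88 at end 4.38 slope 1.72deg
earB 74 mean top z-nominal 2.74 at end 2.40 slope 0.43deg
mid+ 97 mean top z-nominal -0.81 at end 1.40 slope 3.02deg
mid- 80 mean top z-nominal -1.30 at end 1.29 slope -3.44deg
```

Request:
{"method": "move_arm", "body": {
  "rows": "0 -4 0 0.01 -0.003 0; 0 -4 0 0.004 0 0; 0 -3 0 0 0 0; 0 -2 0 0 0 0; 0 0 0 0 0 0"
}}

```text
time_s: 12.98
ee_pos: [0.6459, 0.1171, 0.1344]
eef_rot: [3.131, 0.01, 2.436]
force: [0.9, -0.6, -2.9]
grip_width: 0.0235
```

Run:
```python
from h import *
where('A')
for n in ['wrist','scene']:
    c=snap(n); print(n);earz(c)
    if n=='scene': cv2.imwrite('pics/s7.png',cv2.resize(c['color'][180:280,210:410],None,fx=4,fy=4))
```

```text
d=23.0 lat=-0.2 sole(tip)=36.0 yawerr=0.001 F along u=0.2 lat=-1.1 z=-2.9 t=12.97 [3.131 0.01  2.436]
wrist
earA 8400 mean top z-nominal 8.50 at end 9.05 slope 1.61deg
mid+ 4293 mean top z-nominal 3.61 at end 5.24 slope 1.96deg
scene
earA 131 mean top z-nominal 6.77 at end 7.36 slope 2.29deg
earB 80 mean top z-nominal 2.18 at end 1.52 slope 2.46deg
mid+ 111 mean top z-nominal 1.41 at end 5.64 slope 4.61deg
mid- 66 mean top z-nominal -0.55 at end -0.74 slope -0.32deg
```

View pics/s7.png

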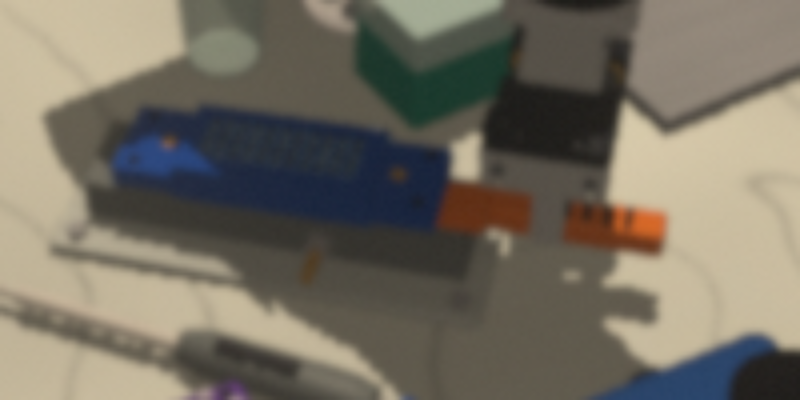

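Scene and wrist depth agree: end A is up about 5 mm with about 1.8° of tilt. Now I'll withdraw and lift.

Request:
{"method": "move_arm", "body": {
  "rows": "0 8 0 0.005 -0.005 0; 0 14 0 0.005 -0.005 0; 0 14 0 0 0 0; 0 5 0 0 0 0; 0 5 -30 0 0 0; 0 0 -50 0 0 0; 0 0 -30 0 0 0; 0 0 0 0 0 0"
}}

```text
time_s: 14.08
ee_pos: [0.6747, 0.1541, 0.2454]
eef_rot: [-3.132, 0.018, 2.435]
force: [0.0, -0.2, -1.7]
grip_width: 0.0235
```

Run:
```python
from h import *
where('A')
for n in ['wrist']:
    c=snap(n); print(n);earz(c)
ins('B',-10,150,18)
```

```text
d=-22.0 lat=1.2 sole(tip)=148.7 yawerr=0.000 F along u=-0.1 lat=-0.1 z=-1.7 t=14.07 [-3.132  0.018  2.435]
wrist
earA 2965 mean top z-nominal 8.22 at end 8.81 slope 1.74deg
mid+ 906 mean top z-nominal 3.31 at end 4.93 slope 1.98deg
total tool shift [  -3.1 -405.6    0.7] turn [-0.0264 -0.0174 -3.1413] force [ 0.8 -0.1 -1. ] t 14.12 w 0.023
-0.2 -22.5 0 -0.001 -0.001 -0.175; 3.7 -22.2 0 -0.001 -0.001 -0.175; 7.5 -21.2 -0 -0.001 -0.001 -0.175; 11.1 -19.6 -0.1 -0.001 -0.001 -0.175; 14.4 -17.4 -0.1 -0.001 -0.001 -0.175; 17.2 -14.6 -0.2 -0.001 -0.001 -0.175; 19.4 -11.4 -0.2 -0.001 -0.001 -0.175; 21.1 -7.9 -0.2 -0.001 -0.001 -0.175; 22.2 -4.1 -0.3 -0.001 -0.001 -0.175; 22.5 -0.2 -0.3 -0.001 -0.001 -0.175; 22.2 3.7 -0.3 -0.001 -0.001 -0.175; 21.2 7.5 -0.3 -0.001 -0.001 -0.175; 19.6 11.1 -0.3 -0.001 -0.001 -0.175; 17.4 14.4 -0.3 -0.001 -0.001 -0.175; 14.6 17.2 -0.3 -0.001 -0.001 -0.175; 11.4 19.4 -0.3 -0.001 -0.001 -0.175; 7.9 21.1 -0.3 -0.001 -0.001 -0.175; 4.1 22.2 -0.2 -0.001 -0.001 -0.175
```

Request:
{"method": "move_arm", "body": {
  "rows": "0 -22.5 0 -0.009 0.018 0.1; -3 -22 0 0 0 0.175; -7 -21 0 0 0 0.175; -11 -20 0 0 0 0.175; -14 -18 0 0 0 0.175; -17 -15 0 0 0 0.175; -19 -12 0 0 0 0.175; -21 -8 0 0 0 0.175; -22 -4 0 0 0 0.175; -22.5 0 0 0 0 0.175; -22 4 0 0 0 0.175; -21 8 0 0 0 0.175; -20 11 0 0 0 0.175; -18 14 0 0 0 0.175; -15 17 0 0 0 0.175; -11 19 0 0 0 0.175; -8 21 0 0 0 0.175; -4 22 0 0 0 0.175; 0 10 0 0 0 0.08; 0 0 0 0 0 0"
}}

```text
time_s: 16.62
ee_pos: [0.3844, -0.1721, 0.2125]
eef_rot: [3.101, 0.044, -0.83]
force: [0.3, 0.2, 0.1]
grip_width: 0.0236
```

Run:
```python
from h import *
where('B'); ins('B',-8,70)
```

```text
d=-44.8 lat=6.3 sole(tip)=111.7 yawerr=-0.123 F along u=0.4 lat=-0.1 z=0.1 t=16.62 [ 3.101  0.044 -0.83 ]
total tool shift [  9.8 -35.7  43.2] turn [ 0.0375  0.0465 -0.122 ] force [0.3 0.2 0.1] t 16.62 w 0.0236
9.8 -35.7 43.2 0.038 0.047 -0.122
```

Request:
{"method": "move_arm", "body": {
  "rows": "0 -10 0 0.037 0.046 -0.12; 4 -13 10 0 0 0; 3 -10 15 0 0 0; 0 0 15 0 0 0; 0 0 0 0 0 0; 0 0 0 0 0 0"
}}

```text
time_s: 17.38
ee_pos: [0.4136, -0.1489, 0.1658]
eef_rot: [3.137, 0.01, -0.706]
force: [0.0, -0.4, -0.6]
grip_width: 0.0233
```

Run:
```python
from h import *
where('B'); ins('B',-8,39)
c=snap('wrist'); cv2.imwrite('pics/w8.png',cv2.resize(c['color'][0:200,150:420],None,fx=2.5,fy=2.5)); earz(c)
```

```text
d=-4.5 lat=5.8 sole(tip)=68.0 yawerr=0.000 F along u=-0.3 lat=-0.3 z=-0.6 t=17.38 [ 3.137  0.01  -0.706]
total tool shift [ 5.1  3.8 29.3] turn [0.0044 0.0095 0.0003] force [ 0.  -0.4 -0.6] t 17.38 w 0.0233
5.1 3.8 29.3 0.004 0.01 0
earB 6030 mean top z-nominal 3.67 at end 3.15 slope 1.48deg
```

View pics/w8.png

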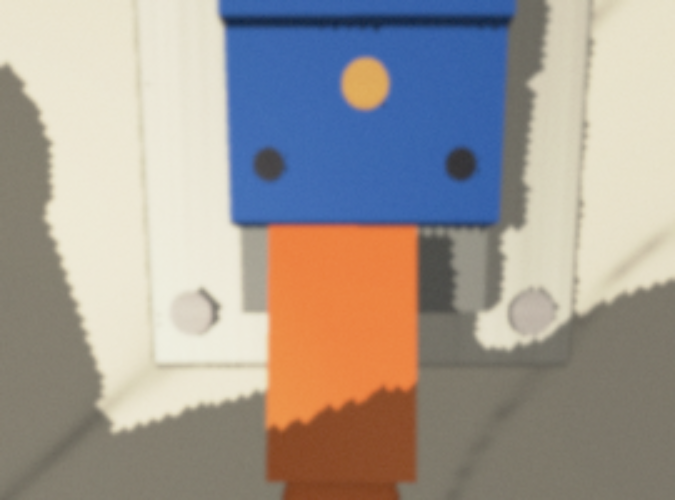

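Request:
{"method": "move_arm", "body": {
  "rows": "4 5 8 0.004 0.009 0; 1 1 12 0 0 0; 0 0 7 0 0 0; 0 0 2 0 0 0; 0 0 0 0 0 0"
}}

```text
time_s: 18.05
ee_pos: [0.4134, -0.1575, 0.1351]
eef_rot: [3.141, -0.001, -0.707]
force: [-0.0, -0.1, -1.5]
grip_width: 0.0235
```

Run:
```python
from h import *
where('B'); ins('B',-8,35)
```

```text
d=-10.8 lat=-0.7 sole(tip)=37.6 yawerr=-0.001 F along u=-0.1 lat=-0.0 z=-1.5 t=18.05 [ 3.141e+00 -1.000e-03 -7.070e-01]
total tool shift [-0.6 -2.8  2.6] turn [ 0.0001 -0.0007 -0.0007] force [-0.  -0.1 -1.5] t 18.05 w 0.0235
-0.6 -2.8 2.6 0 -0.001 -0.001
```

Request:
{"method": "move_arm", "body": {
  "rows": "0 0 1.5 0 0 0; 0 0 1.3 0 0 0; 0 0 0.5 0 0 0; 0 0 0 0 0 0"
}}

```text
time_s: 18.55
ee_pos: [0.4137, -0.1576, 0.1325]
eef_rot: [-3.141, -0.002, -0.707]
force: [-2.0, 0.2, 2.9]
grip_width: 0.0236
```

Run:
```python
from h import *
where('B')
c=snap('wrist'); cv2.imwrite('pics/w9.png',cv2.resize(c['color'][0:200,150:420],None,fx=2.5,fy=2.5)); earz(c)
```

```text
d=-10.7 lat=-1.2 sole(tip)=35.0 yawerr=-0.001 F along u=-1.1 lat=1.6 z=2.9 t=18.55 [-3.141e+00 -2.000e-03 -7.070e-01]
earB 6501 mean top z-nominal 3.48 at end 3.14 slope 1.30deg
```

View pics/w9.png

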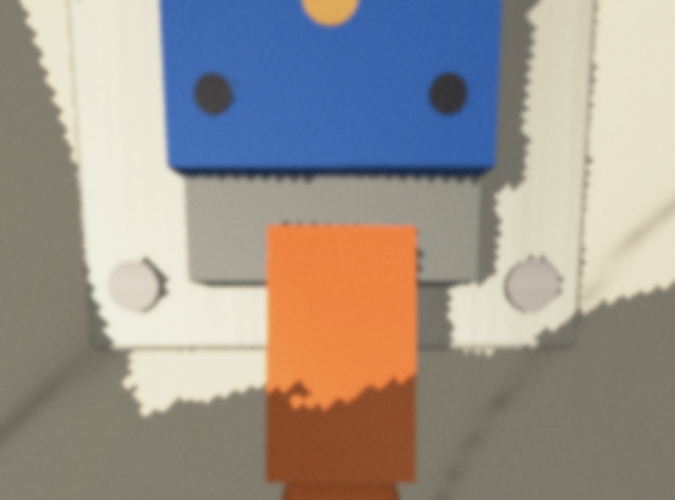

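Request:
{"method": "move_arm", "body": {
  "rows": "0 -6 0 0 0 0; 0 -6 0 0 0 0; 0 -4 0 0 0 0; 0 -3 0 0 0 0; 0 -2 0 0 0 0; 0 0 0 0 0 0"
}}

```text
time_s: 19.35
ee_pos: [0.4268, -0.1432, 0.1332]
eef_rot: [3.133, -0.002, -0.705]
force: [-2.0, -1.0, 4.9]
grip_width: 0.0235
```

Run:
```python
from h import *
where('B')
c=snap('wrist'); cv2.imwrite('pics/w10.png',cv2.resize(c['color'][0:200,150:420],None,fx=2.5,fy=2.5)); earz(c)
```

```text
d=7.8 lat=-1.6 sole(tip)=34.9 yawerr=0.001 F along u=-2.1 lat=0.9 z=4.9 t=19.35 [ 3.133e+00 -2.000e-03 -7.050e-01]
earB 8731 mean top z-nominal 5.04 at end 4.67 slope 1.05deg
```

View pics/w10.png

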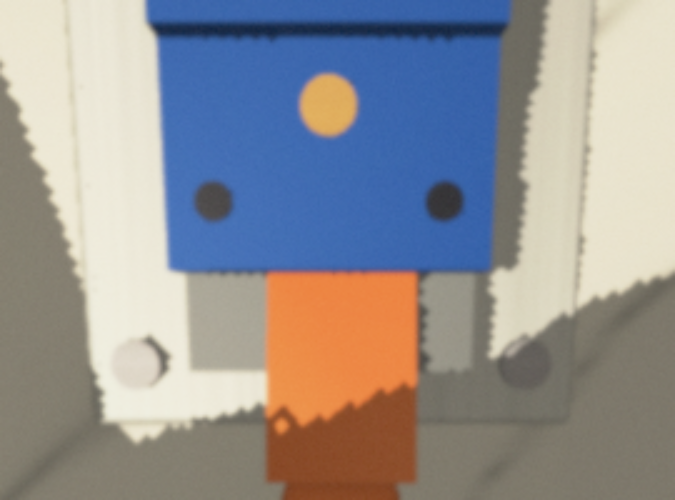

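Request:
{"method": "move_arm", "body": {
  "rows": "0 -5 0 0.008 0 0; 0 -4 0 0 0 0; 0 -4 0 0 0 0; 0 -4 0 0 0 0; 0 -2 0 0 0 0; 0 0 0 0 0 0"
}}

```text
time_s: 20.15
ee_pos: [0.4366, -0.1322, 0.1335]
eef_rot: [3.125, 0.0, -0.703]
force: [-1.9, -0.3, 3.0]
grip_width: 0.0236
```

Run:
```python
from h import *
where('B')
for n in ['wrist','scene','top']:
    c=snap(n);print(n); earz(c)
```

```text
d=21.9 lat=-1.4 sole(tip)=34.6 yawerr=0.004 F along u=-1.5 lat=1.2 z=3.0 t=20.15 [ 3.125  0.    -0.703]
wrist
earB 8551 mean top z-nominal 8.53 at end 8.68 slope -0.45deg
mid- 4239 mean top z-nominal 4.21 at end 5.09 slope -1.05deg
scene
earA 157 mean top z-nominal 5.10 at end 4.72 slope -1.08deg
earB 138 mean top z-nominal 6.92 at end 7.81 slope -2.55deg
mid+ 146 mean top z-nominal 1.39 at end 1.89 slope 1.73deg
mid- 151 mean top z-nominal 2.03 at end 4.59 slope -2.90deg
top
earA 177 mean top z-nominal 6.43 at end 6.50 slope 0.46deg
earB 171 mean top z-nominal 8.31 at end 8.70 slope -1.29deg
mid+ 151 mean top z-nominal 3.00 at end 2.69 slope -0.32deg
mid- 177 mean top z-nominal 3.64 at end 3.35 slope 0.22deg
```

Request:
{"method": "move_arm", "body": {
  "rows": "0 -5 0 0.012 0 0; 0 -4 0 0.003 0 0; 0 -3 0 0 0 0; 0 -2 0 0 0 0; 0 0 0 0 0 0"
}}

```text
time_s: 20.92
ee_pos: [0.4445, -0.123, 0.1334]
eef_rot: [3.132, 0.002, -0.701]
force: [-1.8, -2.4, 1.3]
grip_width: 0.0234
```

Run:
```python
from h import *
where('B')
for n in ['wrist','top']:
    c=snap(n);print(n); earz(c)
```

```text
d=34.7 lat=-1.2 sole(tip)=35.1 yawerr=0.006 F along u=-3.0 lat=-0.1 z=1.3 t=20.93 [ 3.132e+00  2.000e-03 -7.010e-01]
wrist
earB 8378 mean top z-nominal 11.97 at end 12.72 slope -2.20deg
mid- 6478 mean top z-nominal 6.75 at end 8.83 slope -2.28deg
top
earA 175 mean top z-nominal 5.60 at end 5.20 slope -1.24deg
earB 152 mean top z-nominal 11.61 at end 12.27 slope -1.42deg
mid+ 145 mean top z-nominal 3.57 at end 0.79 slope -2.31deg
mid- 188 mean top z-nominal 6.20 at end 8.85 slope -2.39deg
```

B is up about 8.5 mm and A about 1.3 mm, tilt about 2.1°. I'll withdraw, lift, and check that B stays up.

Request:
{"method": "move_arm", "body": {
  "rows": "0 8 0 0.008 0 -0.005; 0 14 0 0 0 0; 0 14 0 0 0 0; 0 10 0 0 0 0; 0 6 -30 0 0 0; 0 0 -50 0 0 0; 0 0 -40 0 0 0; 0 0 0 0 0 0"
}}

```text
time_s: 22.02
ee_pos: [0.4071, -0.167, 0.2559]
eef_rot: [3.141, 0.004, -0.698]
force: [0.3, 0.6, -1.3]
grip_width: 0.0233
```

Run:
```python
from h import *
where('B')
for n in ['wrist','top']:
    c=snap(n);print(n); earz(c)
ins('A',-20,150,18)
```

```text
d=-22.2 lat=-0.8 sole(tip)=158.3 yawerr=0.009 F along u=0.7 lat=0.2 z=-1.3 t=22.02 [ 3.141  0.004 -0.698]
wrist
earB 2884 mean top z-nominal 11.92 at end 12.65 slope -2.16deg
mid- 1088 mean top z-nominal 6.75 at end 9.90 slope -3.85deg
top
earA 175 mean top z-nominal 5.35 at end 5.06 slope -1.55deg
earB 179 mean top z-nominal 11.46 at end 12.05 slope -1.48deg
mid+ 144 mean top z-nominal 3.10 at end 0.59 slope -2.30deg
mid- 182 mean top z-nominal 5.80 at end 8.28 slope -2.21deg
total tool shift [   2.7 -415.2    4.8] turn [-1.4200e-02  2.8000e-03 -3.1325e+00] force [-0.4 -0.3 -0.9] t 22.12 w 0.0237
0.2 -23.1 0.3 -0.001 0 -0.174; 4.1 -22.7 0.3 -0.001 0 -0.174; 8 -21.6 0.2 -0.001 0 -0.174; 11.6 -19.9 0.2 -0.001 0 -0.174; 14.9 -17.6 0.2 -0.001 0 -0.174; 17.7 -14.8 0.2 -0.001 0 -0.174; 20 -11.5 0.2 -0.001 0 -0.174; 21.7 -7.8 0.2 -0.001 0 -0.174; 22.7 -3.9 0.2 -0.001 0 -0.174; 23.1 0 0.2 -0.001 0 -0.174; 22.7 4 0.2 -0.001 0 -0.174; 21.7 7.9 0.2 -0.001 0 -0.174; 20 11.5 0.2 -0.001 0 -0.174; 17.7 14.8 0.2 -0.001 0 -0.174; 14.8 17.7 0.2 -0.001 0 -0.174; 11.6 20 0.3 -0.001 0 -0.174; 7.9 21.7 0.3 -0.001 0 -0.174; 4.1 22.7 0.3 -0.001 0 -0.174
```

Request:
{"method": "move_arm", "body": {
  "rows": "0 -22 0 0 0 -0.1; 3 -23 0 0 0 -0.175; 7 -22 0 0 0 -0.175; 11 -20 0 0 0 -0.175; 14 -18 0 0 0 -0.175; 17 -15 0 0 0 -0.175; 20 -12 0 0 0 -0.175; 22 -8 0 0 0 -0.175; 23 -4 0 0 0 -0.175; 23 0 0 0 0 -0.175; 23 4 0 0 0 -0.175; 22 8 0 0 0 -0.175; 20 12 0 0 0 -0.175; 18 15 0 0 0 -0.175; 15 18 0 0 0 -0.175; 12 20 0 0 0 -0.175; 8 18 0 0 0 -0.175; 2 8 0 0 0 -0.12; 0 0 0 0 0 -0.02; 0 0 0 0 0 0"
}}

```text
time_s: 24.62
ee_pos: [0.663, 0.1423, 0.2044]
eef_rot: [-3.103, -0.057, 2.437]
force: [0.2, -0.4, -1.3]
grip_width: 0.0235
```

Run:
```python
from h import *
where('A'); ins('A',-10,60)
```

```text
d=-2.5 lat=9.4 sole(tip)=110.5 yawerr=0.002 F along u=-0.2 lat=-0.4 z=-1.3 t=24.62 [-3.103 -0.057  2.437]
total tool shift [-6.9  5.5 46.4] turn [-0.0387 -0.0569  0.0033] force [ 0.2 -0.4 -1.3] t 24.62 w 0.0235
-6.9 5.5 46.4 -0.039 -0.057 0.003
```

Request:
{"method": "move_arm", "body": {
  "rows": "-3 3 0 -0.039 -0.057 0; -3 4 20 0 0 0; 0 0 20 0 0 0; 0 0 6 0 0 0; 0 0 0 0 0 0; 0 0 0 0 0 0"
}}

```text
time_s: 25.38
ee_pos: [0.6713, 0.142, 0.1521]
eef_rot: [-3.138, -0.004, 2.431]
force: [0.1, 0.4, -1.2]
grip_width: 0.0234
```

Run:
```python
from h import *
where('A'); ins('A',-9,38)
c=snap('wrist'); cv2.imwrite('pics/w11.png',cv2.resize(c['color'][0:200,150:420],None,fx=2.5,fy=2.5)); earz(c)
```

```text
d=-11.1 lat=-1.5 sole(tip)=55.0 yawerr=-0.004 F along u=0.4 lat=0.2 z=-1.2 t=25.38 [-3.138 -0.004  2.431]
total tool shift [ 2.2 -2.5 16.6] turn [-0.0039 -0.0041 -0.0043] force [ 0.1  0.4 -1.2] t 25.38 w 0.0234
2.2 -2.5 16.6 -0.004 -0.004 -0.004
earA 6096 mean top z-nominal 5.68 at end 5.12 slope -1.88deg
```

View pics/w11.png

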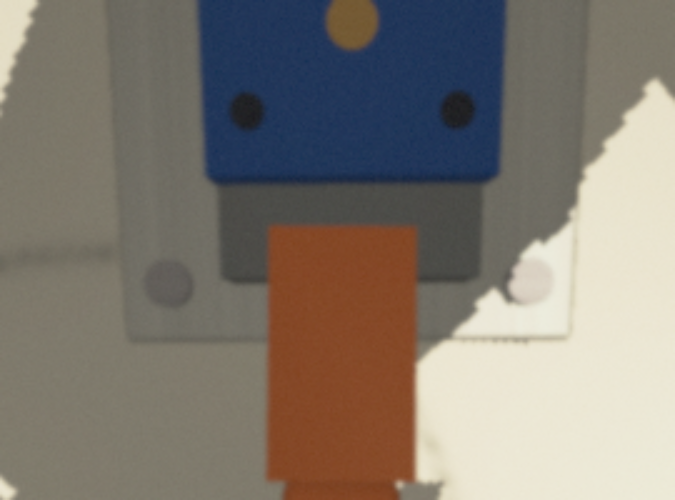

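Request:
{"method": "move_arm", "body": {
  "rows": "2 0 8 -0.004 -0.004 -0.004; 0 0 7 0 0 0; 0 0 3 0 0 0; 0 0 1.5 0 0 0; 0 0 1 0 0 0; 0 0 0 0 0 0"
}}

```text
time_s: 26.18
ee_pos: [0.67, 0.1435, 0.1324]
eef_rot: [3.14, 0.002, 2.435]
force: [-2.0, -0.8, 3.5]
grip_width: 0.0236
```

Run:
```python
from h import *
where('A')
```

```text
d=-11.9 lat=-0.5 sole(tip)=34.8 yawerr=0.000 F along u=-2.0 lat=1.0 z=3.5 t=26.18 [3.140e+00 2.000e-03 2.435e+00]
```

Request:
{"method": "move_arm", "body": {
  "rows": "0 -7 0 0 0 0; 0 -7 0 0 0 0; 0 -7 0 0 0 0; 0 -5 0 0.005 0 0; 0 -4 0 0 0 0; 0 -2 0 0 0 0; 0 0 0 0 0 0"
}}

```text
time_s: 27.05
ee_pos: [0.65, 0.1204, 0.134]
eef_rot: [3.131, 0.006, 2.435]
force: [3.1, 1.7, -2.1]
grip_width: 0.0236
```

Run:
```python
from h import *
where('A')
for n in ['wrist','scene']:
    c=snap(n);print(n); earz(c)
```

```text
d=17.8 lat=-0.7 sole(tip)=35.6 yawerr=0.000 F along u=3.3 lat=-1.3 z=-2.1 t=27.05 [3.131 0.006 2.435]
wrist
earA 8592 mean top z-nominal 7.73 at end 7.25 slope -1.38deg
mid+ 2979 mean top z-nominal 4.23 at end 4.06 slope -0.19deg
scene
earA 135 mean top z-nominal 6.17 at end 5.84 slope -1.15deg
earB 81 mean top z-nominal 9.50 at end 9.78 slope -0.91deg
mid+ 97 mean top z-nominal 2.86 at end 0.74 slope -0.67deg
mid- 78 mean top z-nominal 4.65 at end 6.09 slope -2.02deg
```

Request:
{"method": "move_arm", "body": {
  "rows": "0 -5 0 0.008 0.005 0; 0 -5 0 0.002 0 0; 0 -4 0 0 0 0; 0 -3 0 0 0 0; 0 -1.5 0 0 0 0; 0 0 0 0 0 0"
}}

```text
time_s: 27.9
ee_pos: [0.6375, 0.1061, 0.1335]
eef_rot: [3.137, 0.002, 2.435]
force: [1.0, 1.8, 0.6]
grip_width: 0.0236
```

Run:
```python
from h import *
where('A')
for n in ['wrist','scene']:
    c=snap(n);print(n); earz(c)
```

```text
d=37.5 lat=-0.0 sole(tip)=35.6 yawerr=-0.000 F along u=2.0 lat=0.4 z=0.6 t=27.90 [3.137e+00 2.000e-03 2.435e+00]
wrist
earA 8365 mean top z-nominal 12.85 at end 13.24 slope 1.15deg
mid+ 6634 mean top z-nominal 8.25 at end 9.46 slope 1.30deg
scene
earA 132 mean top z-nominal 11.15 at end 11.52 slope 1.51deg
earB 90 mean top z-nominal 8.30 at end 8.00 slope 0.87deg
mid+ 112 mean top z-nominal 6.28 at end 8.97 slope 3.31deg
mid- 59 mean top z-nominal 5.42 at end 5.19 slope -1.04deg
```

Request:
{"method": "move_arm", "body": {
  "rows": "0 8 0 0 0 0; 0 14 0 0 0 0; 0 18 0 0 0 0; 0 18 0 0 0 0; 5 18 0 0 0 0; 8 10 0 0 0 0; 8 2 0 0 0 0; 3 0 8 0 0 0; 0 0 12 0 0 0; 0 0 6 0 0 0; 0 0 0 0 0 0"
}}

```text
time_s: 29.38
ee_pos: [0.6766, 0.1914, 0.103]
eef_rot: [-3.139, -0.001, 2.434]
force: [0.3, -1.2, -1.1]
grip_width: 0.0236
```

Run:
```python
from h import *
where('A')
for n in ['wrist','scene','top']:
    c=snap(n);print(n); earz(c)
    cv2.imwrite(f'pics/x12{n}.png',c['color'])
to(.6765,.1917,.0195,2.435)
```

```text
d=-52.3 lat=26.0 sole(tip)=5.7 yawerr=-0.001 F along u=-0.7 lat=-1.0 z=-1.1 t=29.38 [-3.139e+00 -1.000e-03  2.434e+00]
wrist
scene
earA 117 mean top z-nominal 10.37 at end 10.41 slope 0.63deg
earB 107 mean top z-nominal 8.55 at end 8.30 slope 0.86deg
mid+ 124 mean top z-nominal 5.75 at end 7.45 slope 2.14deg
mid- 110 mean top z-nominal 5.24 at end 6.60 slope -1.70deg
top
earA 154 mean top z-nominal 11.67 at end 11.71 slope -0.17deg
earB 141 mean top z-nominal 9.99 at end 10.13 slope -0.30deg
mid+ 145 mean top z-nominal 7.25 at end 8.35 slope 0.85deg
mid- 120 mean top z-nominal 6.55 at end 5.96 slope 0.49deg
total tool shift [ 0.4 -0.3  6.6] turn [-0.0011 -0.0005 -0.0008] force [-0.7  0.6 -1.4] t 29.52 w 0.0233
0 -0 0.7 -0 -0 -0; 0 -0 0.7 -0 -0 -0; 0 -0 0.7 -0 -0 -0; 0 -0 0.7 -0 -0 -0; 0 -0 0.7 -0 -0 -0; 0 -0 0.7 -0 -0 -0; 0 -0 0.7 -0 -0 -0; 0 -0 0.7 -0 -0 -0; 0 -0 0.7 -0 -0 -0; 0 -0 0.7 -0 -0 -0
```

View pics/x12wrist.png

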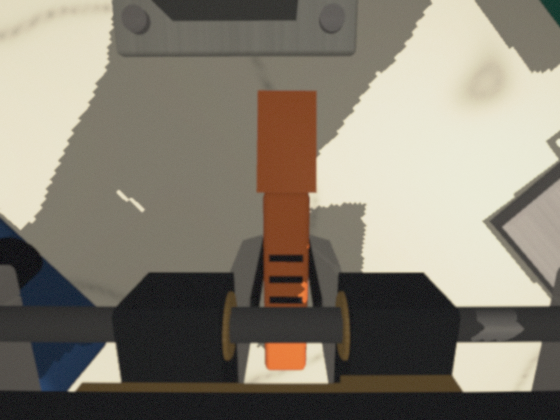

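View pics/x12scene.png

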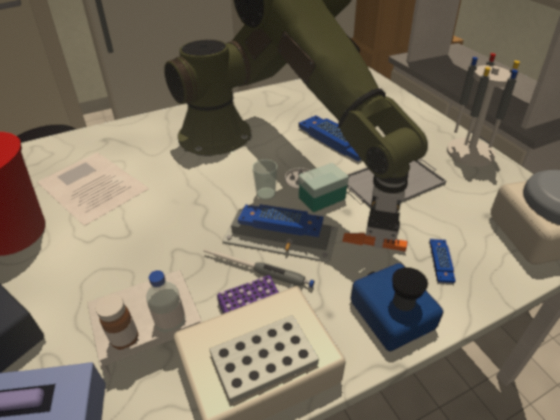

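Both ends stand free, A about 7.7 mm and B about 6 mm up. I'll set the opener down.

Request:
{"method": "move_arm", "body": {
  "rows": "0 0 3 0 0 0; 0 0 2 0 0 0; 0 0 1 0 0 0; 0 0 0 0 0 0"
}}

```text
time_s: 30.02
ee_pos: [0.6773, 0.1916, 0.0983]
eef_rot: [-3.141, 0.0, 2.434]
force: [-0.6, -0.7, -0.6]
grip_width: 0.0234
```

Run:
```python
from h import *
where('A')
```

```text
d=-53.0 lat=25.5 sole(tip)=0.8 yawerr=-0.001 F along u=-0.9 lat=0.0 z=-0.6 t=30.02 [-3.141  0.     2.434]
```

Request:
{"method": "move_arm", "body": {
  "rows": "0 0 1 0 0 0; 0 0 0 0 0 0"
}}

```text
time_s: 30.28
ee_pos: [0.6774, 0.1916, 0.0977]
eef_rot: [3.141, 0.0, 2.434]
force: [0.2, 0.3, -0.4]
grip_width: 0.0238
```

Request:
{"method": "move_arm", "body": {
  "rows": "0 0 0 0 0 0; 0 0 0 0 0 0; 0 0 -10 0 0 0; 0 0 -25 0 0 0; 0 0 -50 0 0 0; 0 0 -40 0 0 0; 0 0 -10 0 0 0",
  "grip": 0.3
}}

```text
time_s: 31.15
ee_pos: [0.6771, 0.1916, 0.2384]
eef_rot: [3.141, 0.001, 2.434]
force: [-1.3, -0.8, -0.1]
grip_width: 0.0608
```

Run:
```python
from h import *
c=snap('wrist'); cv2.imwrite('pics/w13.png',c['color'])
print(pose()[1]['eef_rot'])
to(.541,-.007,.17,2.435-np.pi,18)
```

```text
[3.14148641e+00 3.62891394e-04 2.43423572e+00]
total tool shift [ -25.7 -239.4   -9.6] turn [ 6.0000e-04 -2.0000e-04  3.1408e+00] force [ 0.6 -0.1  1.5] t 31.2 w 0.0612
-1.4 -13.3 -0.5 0 -0 0.174; -3.7 -12.9 -0.5 0 -0 0.174; -5.9 -12 -0.5 0 -0 0.174; -7.9 -10.8 -0.5 0 -0 0.174; -9.6 -9.3 -0.5 0 -0 0.174; -11.1 -7.5 -0.5 0 -0 0.174; -12.2 -5.4 -0.5 0 -0 0.174; -13 -3.2 -0.5 0 -0 0.174; -13.3 -0.9 -0.5 0 -0 0.174; -13.3 1.4 -0.5 0 -0 0.174; -12.9 3.7 -0.5 0 -0 0.174; -12 5.9 -0.5 0 -0 0.174; -10.8 7.9 -0.5 0 -0 0.174; -9.3 9.6 -0.5 0 -0 0.174; -7.5 11.1 -0.5 0 -0 0.174; -5.4 12.2 -0.5 0 -0 0.174; -3.2 13 -0.5 0 -0 0.174; -0.9 13.3 -0.5 0 -0 0.174
```

View pics/w13.png

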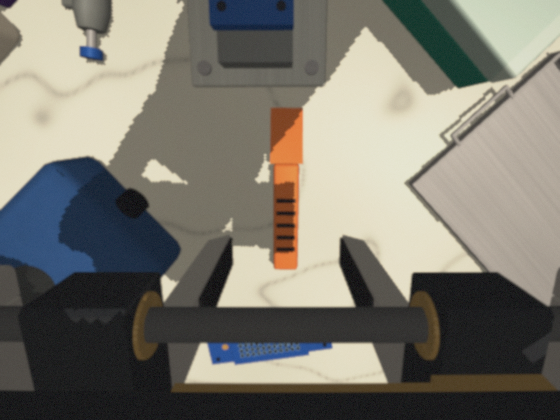

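The opener lies flat on the bench at (286,190), clear of tray and manifold. Next I'll turn and move over the cover.

Request:
{"method": "move_arm", "body": {
  "rows": "-1 -13 -10 0 0 0.1; -4 -13 -3 0 0 0.175; -6 -12 -3 0 0 0.175; -8 -11 -3 0 0 0.175; -10 -9 -3 0 0 0.175; -11 -7 -3 0 0 0.175; -12 -5 -3 0 0 0.175; -13 -3 -3 0 0 0.175; -13 -1 -3 0 0 0.175; -13 1 -3 0 0 0.175; -13 4 -3 0 0 0.175; -12 6 -3 0 0 0.175; -11 8 -3 0 0 0.175; -9 10 -3 0 0 0.175; -7 11 -3 0 0 0.175; -5 12 -3 0 0 0.175; -3 10 -2 0 0 0.15; 0 4 0 0 0 0.05; 0 0 0 0 0 0; 0 0 0 0 0 0",
  "grip": 1
}}

```text
time_s: 33.7
ee_pos: [0.5456, -0.006, 0.2684]
eef_rot: [3.116, 0.034, -0.588]
force: [0.2, 0.3, 0.5]
grip_width: 0.0938
```

Run:
```python
from h import *
c=snap('wrist'); cv2.imwrite('pics/w14.png',c['color']);np.savez('w14.npz',**{k:np.array(v) for k,v in c.items()}); earz(c)
print(pose()[1]['eef_rot'],pose()[1]['ee_pos'])
to(.541,-.007,.17,2.435-np.pi,1)
```

```text
earA 2370 mean top z-nominal 11.77 at end 11.94 slope 0.51deg
earB 1434 mean top z-nominal 10.05 at end 9.83 slope 0.66deg
mid+ 2168 mean top z-nominal 7.29 at end 8.01 slope 0.63deg
mid- 1708 mean top z-nominal 6.55 at end 5.88 slope 0.58deg
[ 3.11565398  0.03412952 -0.58843415] [ 0.54563002 -0.00600957  0.2683694 ]
total tool shift [-2.6  2.9 20.6] turn [0.0279 0.0326 0.1186] force [ 0.7  0.1 -0.4] t 33.75 w 0.094
-2.6 2.9 20.6 0.028 0.033 0.119
```

View pics/w14.png

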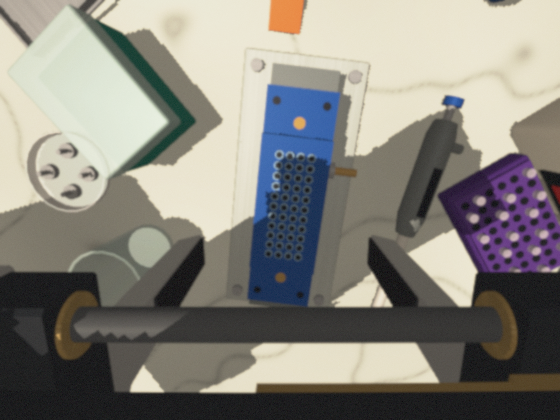

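Run:
```python
from h import *
c=dict(np.load('w14.npz')); P=cloud(c)
hsv=cv2.cvtColor(c['color'],cv2.COLOR_BGR2HSV); m=cv2.inRange(hsv,(105,110,30),(130,255,255))>0
Q=P[m];Q=Q[~np.isnan(Q[:,0])&(Q[:,2]>.05)&(Q[:,2]<.08)]
Q=Q[np.linalg.norm(Q[:,:2]-[.541,-.007],axis=1)<.13]
r=cv2.minAreaRect(Q[:,:2].astype(np.float32)*1000); print(r)
s=Q[:,:2]@U;t=Q[:,:2]@N; print('s',np.percentile(s,[.5,99.5]),'t',np.percentile(t,[1,50,99]))
# barb
print('barb',dep(c,345,172))
# tray from initial top view
c=dict(np.load('top0.npz')); 
hs=cv2.resize(c['color'][170:270,60:200],None,fx=5,fy=5,interpolation=cv2.INTER_CUBIC); cv2.imwrite('pics/tray.png',hs)
```

```text
((540.200439453125, -6.8863983154296875), (199.41314697265625, 59.099998474121094), 49.39320755004883)
s [0.24740516 0.44457774] t [-0.44398927 -0.41542071 -0.38662096]
barb [ 0.59871019 -0.01616632  0.02525233]
```

View pics/tray.png

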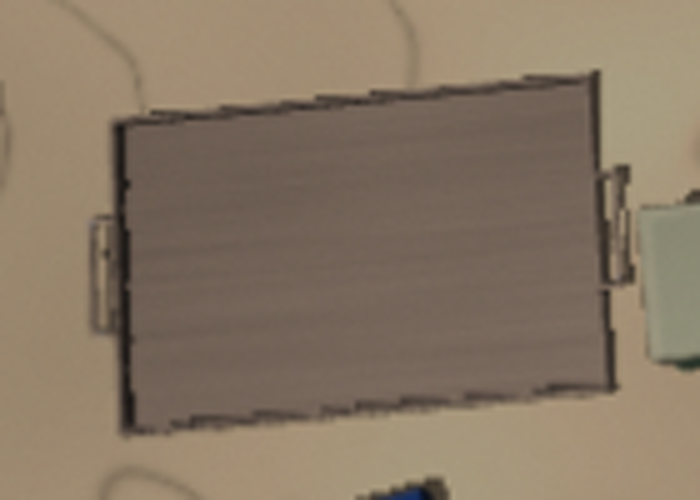

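Request:
{"method": "move_arm", "body": {
  "rows": "-2 2 0 0.028 0.033 0.117; 0 0 10 0 0 0; 0 0 0 0 0 0"
}}

```text
time_s: 34.12
ee_pos: [0.5429, -0.0061, 0.2569]
eef_rot: [3.141, 0.001, -0.702]
force: [0.5, 0.0, -0.5]
grip_width: 0.0939
```

Run:
```python
from h import *
to(.5405,-.007,.067,2.435-np.pi,1); print(pose()[1]['eef_rot'])
c=dict(np.load('top0.npz'))
W=np.array([onz(c,u/5+60-.4,v/5+170-.4,.012) for u,v in [(118,120),(598,72),(612,388),(125,432)]]); print(W.round(4),W.mean(0)); a=W[0]+W[3]-W[1]-W[2]; print(np.degrees(np.arctan2(a[1],a[0])),[np.linalg.norm(W[i]-W[(i+1)%4]) for i in range(4)])
```

```text
total tool shift [ -1.1   2.1 111.9] turn [0.0007 0.0008 0.0049] force [ 0.5  0.  -0.5] t 34.12 w 0.0939
-1.1 2.1 111.9 0.001 0.001 0.005
[ 3.14084465e+00  7.79539966e-04 -7.01702951e-01]
[[0.5594 0.5094 0.012 ]
 [0.5783 0.2506 0.012 ]
 [0.41   0.242  0.012 ]
 [0.3928 0.4988 0.012 ]] [0.48509404 0.37519302 0.012     ]
93.99889984410932 [np.float64(0.25950116381763494), np.float64(0.16852646160819626), np.float64(0.2574110410399258), np.float64(0.16690229751088745)]
```

Request:
{"method": "move_arm", "body": {
  "rows": "-1 2 30 0 0 0.004; 0 0 35 0 0 0; 0 0 28 0 0 0; 0 0 14 0 0 0; 0 0 2 0 0 0; 0 0 0 0 0 0"
}}

```text
time_s: 34.88
ee_pos: [0.542, -0.0067, 0.1458]
eef_rot: [3.14, 0.001, -0.695]
force: [0.7, 0.6, 0.4]
grip_width: 0.0942
```

Run:
```python
from h import *
to(.5405,-.007,.067,2.435-np.pi,1); print(pose()[1]['eef_rot'])
c=snap('scene');earz(c);cv2.imwrite('pics/s15.png',cv2.resize(c['color'][150:290,190:390],None,fx=4,fy=4))
```

```text
total tool shift [-1.   1.2  0.8] turn [0.0013 0.001  0.0115] force [0.7 0.6 0.4] t 34.88 w 0.0942
-1 1.2 0.8 0.001 0.001 0.012
[ 3.14029508e+00  9.98739023e-04 -6.95091036e-01]
earA 163 mean top z-nominal 10.52 at end 11.00 slope 2.17deg
earB 58 mean top z-nominal 8.81 at end 8.18 slope 1.39deg
mid+ 102 mean top z-nominal 5.50 at end 7.50 slope 2.64deg
mid- 48 mean top z-nominal 4.70 at end 3.54 slope 0.60deg
```

View pics/s15.png

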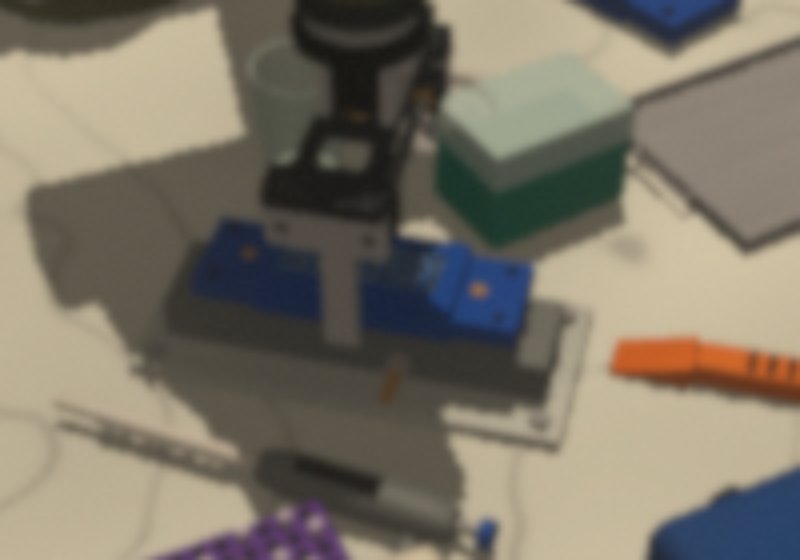

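Request:
{"method": "move_arm", "body": {
  "rows": "-1 1 0 0 0 0.011; 0 0 0 0 0 0; 0 0 0 0 0 0; 0 0 0 0 0 0; 0 0 0 0 0 0",
  "grip": -1,
  "newtons": 40
}}

```text
time_s: 35.55
ee_pos: [0.5409, -0.0067, 0.1477]
eef_rot: [-3.141, -0.001, -0.707]
force: [-0.4, -0.3, -0.5]
grip_width: 0.0595
```

Request:
{"method": "move_arm", "body": {
  "rows": "0 0 -4 0 0 0; 0 0 -8 0 0 0; 0 0 -15 0 0 0; 0 0 -30 0 0 0; 0 0 -50 0 0 0; 0 0 -50 0 0 0; 0 0 -20 0 0 0; 0 0 0 0 0 0"
}}

```text
time_s: 36.55
ee_pos: [0.5398, -0.0067, 0.3354]
eef_rot: [-3.14, -0.002, -0.707]
force: [-0.7, 0.4, -3.8]
grip_width: 0.0597
```

Run:
```python
from h import *
to(.485,.375,.22,.07,10); print(pose()[1]['eef_rot'])
c=snap('wrist');cv2.imwrite('pics/w16.png',c['color'])
```

```text
total tool shift [-289.7 -254.7   37. ] turn [-2.000e-04 -2.800e-03 -7.767e-01] force [-0.7  0.4 -3.8] t 36.55 w 0.0597
-29 -25.5 3.7 -0 -0 -0.078; -26.9 -27.6 3.7 -0 -0 -0.078; -24.7 -29.6 3.7 -0 -0 -0.078; -22.3 -31.5 3.7 -0 -0 -0.078; -19.8 -33.1 3.7 -0 -0 -0.078; -17.2 -34.5 3.7 -0 -0 -0.078; -14.4 -35.8 3.7 -0 -0 -0.078; -11.6 -36.8 3.7 -0 -0 -0.078; -8.7 -37.6 3.7 -0 -0 -0.078; -5.8 -38.1 3.7 -0 -0 -0.078
[-3.14040893e+00 -2.44781204e-03 -7.06729434e-01]
```

View pics/w16.png

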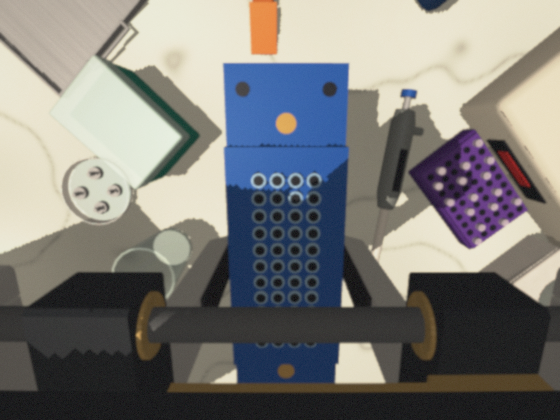

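Request:
{"method": "move_arm", "body": {
  "rows": "-15 -13 0 0 0 -0.04; -28 -26 0 0 0 -0.07; -26 -28 0 0 0 -0.075; -25 -30 0 0 0 -0.075; -22 -32 0 0 0 -0.075; -20 -33 0 0 0 -0.075; -17 -35 0 0 0 -0.075; -14 -36 0 0 0 -0.075; -12 -37 0 0 0 -0.075; -8 -34 0 0 0 -0.07; -4 -20 0 0 0 -0.04; 0 -8 0 0 0 -0.01; 0 0 0 0 0 0; 0 0 0 0 0 0"
}}

```text
time_s: 38.35
ee_pos: [0.4603, 0.3989, 0.3195]
eef_rot: [3.135, 0.022, 0.09]
force: [-0.4, -0.3, -3.6]
grip_width: 0.0595
```

Run:
```python
from h import *
to(.485,.375,.05,.07,1); print(pose()[1]['eef_rot'],pose()[1]['ee_pos'])
for n in ['wrist','top']:
  c=snap(n);cv2.imwrite(f'pics/{n}17.png',c['color'])
```

```text
total tool shift [ 26.6  24.8 191.1] turn [0.0065 0.0216 0.0197] force [-0.4 -0.3 -3.6] t 38.35 w 0.0595
26.6 24.8 191.1 0.006 0.022 0.02
[3.13530958 0.02166415 0.08966583] [0.46031623 0.39886836 0.31951764]
```

View pics/wrist17.png

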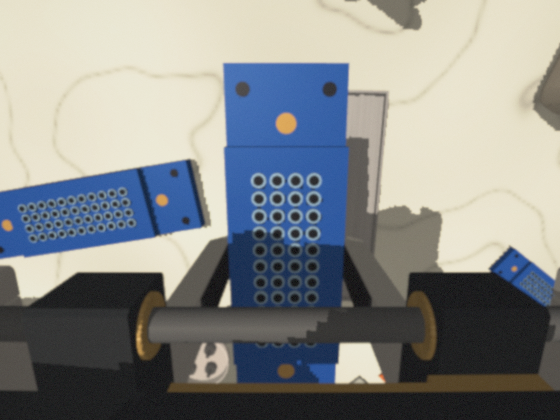

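View pics/top17.png

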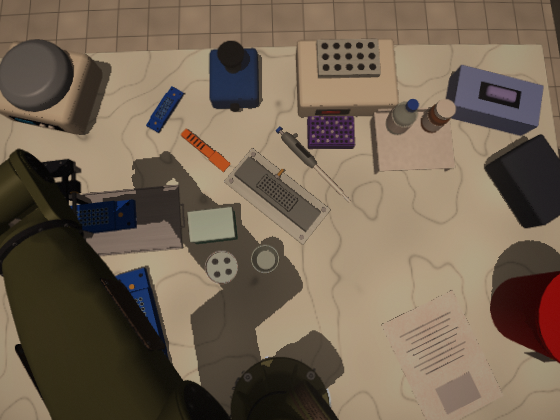

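Request:
{"method": "move_arm", "body": {
  "rows": "13 12 0 0.006 0.021 0.02; 12 12 30 0 0 0; 2 1 50 0 0 0; 0 0 50 0 0 0; 0 0 35 0 0 0; 0 0 15 0 0 0; 0 0 0 0 0 0; 0 0 0 0 0 0"
}}

```text
time_s: 39.45
ee_pos: [0.4979, 0.3695, 0.1389]
eef_rot: [-3.137, -0.013, 0.057]
force: [0.5, -0.1, -3.1]
grip_width: 0.0595
```

Run:
```python
from h import *
to(.485,.375,.03,.07,1); print(pose()[1]['eef_rot'],pose()[1]['ee_pos'])
c=snap('scene');cv2.imwrite(f'pics/s18.png',cv2.resize(c['color'][110:230,300:460],None,fx=5,fy=5))
```

```text
total tool shift [-13.   -6.1  30.8] turn [-0.004  -0.0127 -0.0125] force [ 0.5 -0.1 -3.1] t 39.45 w 0.0595
-13 -6.1 30.8 -0.004 -0.013 -0.012
[-3.13748335 -0.01271658  0.0574777 ] [0.49793223 0.36947749 0.13891361]
```

View pics/s18.png

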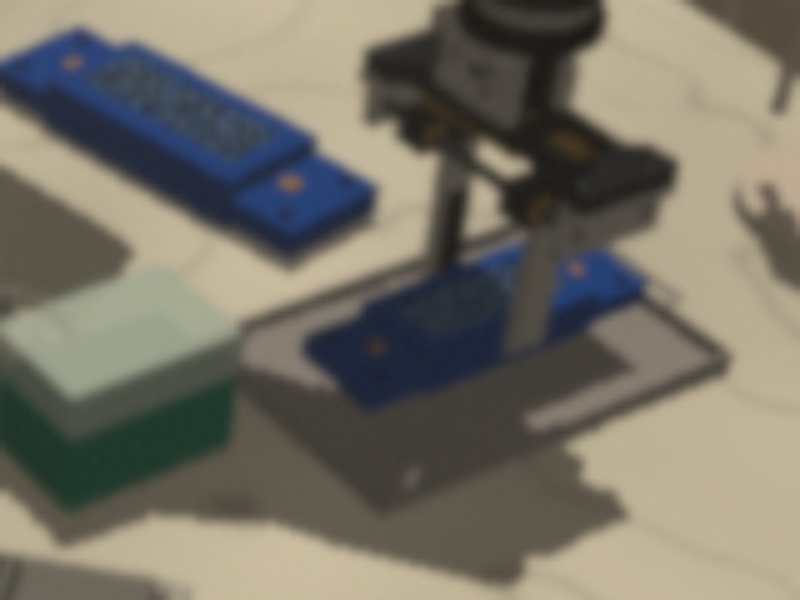

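Request:
{"method": "move_arm", "body": {
  "rows": "-7 -3 5 -0.004 -0.012 -0.012; -5 -2 9 0 0 0; 0 0 8 0 0 0; 0 0 4 0 0 0; 0 0 2 0 0 0; 0 0 0 0 0 0"
}}

```text
time_s: 40.25
ee_pos: [0.4851, 0.3747, 0.1107]
eef_rot: [-3.14, -0.002, 0.071]
force: [-0.4, 0.2, -3.9]
grip_width: 0.06
```

Run:
```python
from h import *
to(.485,.375,.03,.07,1); o=pose()[1];print(o['eef_rot'],o['ee_pos'],o['force'])
```

```text
total tool shift [-0.1 -0.3  2.7] turn [-0.0011 -0.0024  0.001 ] force [-0.4  0.2 -3.9] t 40.25 w 0.06
-0.1 -0.3 2.7 -0.001 -0.002 0.001
[-3.14045297e+00 -2.41732116e-03  7.10393807e-02] [0.4850794  0.37470352 0.11068514] [-0.36536986  0.15131695 -3.91931215]
```

Request:
{"method": "move_arm", "body": {
  "rows": "0 0 1.5 0 0 0; 0 0 1.5 0 0 0; 0 0 1 0 0 0; 0 0 0 0 0 0"
}}

```text
time_s: 40.75
ee_pos: [0.4854, 0.3749, 0.1088]
eef_rot: [-3.14, -0.004, 0.071]
force: [-0.2, -0.9, -1.4]
grip_width: 0.0593
```

Request:
{"method": "move_arm", "body": {
  "rows": "0 0 1.5 0 0 0; 0 0 1 0 0 0; 0 0 0 0 0 0"
}}

```text
time_s: 41.12
ee_pos: [0.4855, 0.3751, 0.1086]
eef_rot: [-3.14, -0.004, 0.071]
force: [-0.8, -2.1, -0.7]
grip_width: 0.0594
```

Request:
{"method": "move_arm", "body": {
  "rows": "0 0 0 0 0 0; 0 0 0 0 0 0; 0 0 0 0 0 0; 0 0 -20 0 0 0; 0 0 -50 0 0 0; 0 0 -50 0 0 0; 0 0 -50 0 0 0; 0 0 0 0 0 0",
  "grip": 0.7
}}

```text
time_s: 42.12
ee_pos: [0.4847, 0.3746, 0.2901]
eef_rot: [-3.136, -0.009, 0.071]
force: [0.6, -0.4, -0.6]
grip_width: 0.0798
```

Run:
```python
from h import *
T,o=pose();print(o['ee_pos'],o['force'],o['grip_width'],o['time_s'])
for n in ['wrist','scene','top']:
    c=snap(n);cv2.imwrite(f'pics/e_{n}.png',c['color'])
    P=cloud(c);hsv=cv2.cvtColor(c['color'],cv2.COLOR_BGR2HSV)
    m=cv2.inRange(hsv,(105,110,30),(130,255,255))>0
    m&=(np.linalg.norm(P[...,:2]-[.485,.375],axis=2)<.12)
    Q=P[m]; 
    if len(Q)>50:
        print(n,'cover rect',cv2.minAreaRect(Q[:,:2].astype(np.float32)*1000))
        k=Q[Q[:,2]>.022]; A=np.c_[k[:,:2]-[.485,.375],np.ones(len(k))]; r=np.linalg.lstsq(A,k[:,2],rcond=None)[0]; print('  top z',np.median(k[:,2]),'slope deg',np.degrees(r[:2]))
    m=cv2.inRange(hsv,(0,150,60),(14,255,255))>0
    m&=(np.linalg.norm(P[...,:2]-[.677,.19],axis=2)<.13)
    Q=P[m]
    if len(Q)>30: print(n,'opener rect',cv2.minAreaRect(Q[:,:2].astype(np.float32)*1000),'z',np.percentile(Q[:,2],[5,50,95]).round(4))
```

```text
[0.48467474 0.3746414  0.29005544] [ 0.64084599 -0.38810859 -0.64381697] 0.07978517822543826 42.125
wrist cover rect ((502.434326171875, 375.7286682128906), (90.54920959472656, 198.38095092773438), 3.558331251144409)
  top z 0.029014800394510154 slope deg [9.22409301 1.33662066]
wrist opener rect ((639.1585693359375, 148.69879150390625), (58.66960906982422, 30.907577514648438), 49.44395065307617) z [0.0034 0.0102 0.0171]
scene cover rect ((490.4136962890625, 372.21380615234375), (60.90638732910156, 199.8489227294922), 4.130611419677734)
  top z 0.027441740117487012 slope deg [-0.98249605  0.22579681]
scene opener rect ((671.83203125, 184.7630615234375), (150.93287658691406, 32.0508918762207), 50.363399505615234) z [0.0029 0.0136 0.0194]
top cover rect ((477.7873840332031, 363.15301513671875), (93.43074035644531, 186.3264617919922), 0.32843950390815735)
  top z 0.02851673474029126 slope deg [-16.29672328  -4.83858231]
top opener rect ((675.1039428710938, 181.63571166992188), (153.98245239257812, 32.97665023803711), 47.4187126159668) z [0.0025 0.0162 0.0207]
```

View pics/e_scene.png

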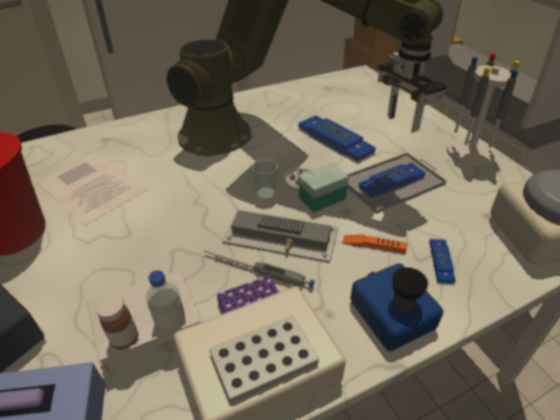

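View pics/e_wrist.png

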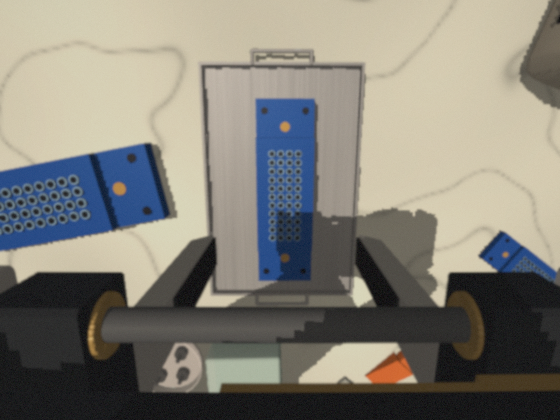

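The cover lies centred in the tray, at (285,190) in the wrist view. The wrist and top plane fits look polluted by stray pixels such as the large cover beside it, so I'll redo the fit using only the cover's own top.

Run:
```python
from h import *
c=snap('wrist');P=cloud(c);hsv=cv2.cvtColor(c['color'],cv2.COLOR_BGR2HSV)
m=cv2.erode(cv2.inRange(hsv,(105,110,30),(130,255,255)),np.ones((3,3)))>0
q=P-[.485,.375,0]; a=np.radians(94); s=q[...,0]*np.cos(a)+q[...,1]*np.sin(a); t=-q[...,0]*np.sin(a)+q[...,1]*np.cos(a)
for nm,k in [('mid',m&(abs(s)<.055)&(abs(t)<.025)),('ear+',m&(s>.066)&(s<.095)&(abs(t)<.025)),('ear-',m&(s<-.066)&(s>-.095)&(abs(t)<.025))]:
    z=P[k][:,2]; tt=t[k]; print(nm,k.sum(),np.median(z).round(4),'side slope',np.degrees(np.polyfit(tt,z,1)[0]).round(2) if len(z)>20 else '')
c=snap('top'); cv2.imwrite('pics/e_top2.png',c['color'])
```

```text
mid 1848 0.0291 side slope 0.04
ear+ 1209 0.0211 side slope 0.04
ear- 883 0.021 side slope 0.09
```

View pics/e_top2.png

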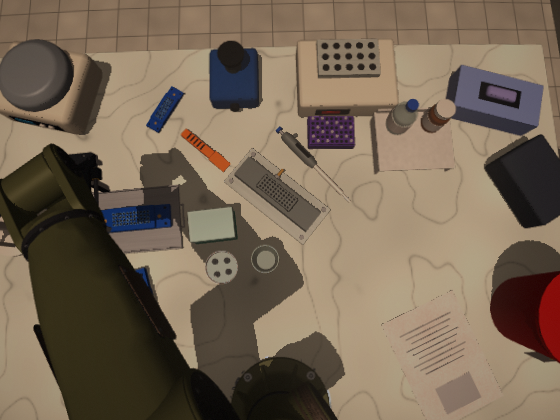

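The cover is level: its top is at 29 mm, as expected on a 3 mm floor, both ears are equal at 21 mm, and the side slope is under 0.1°. In the top view the bystanders stand where they began. Handing in.

```bash
python3 -c "
from station import ctrl
print(ctrl.hand_in())"
```

```text
the job is handed in; nothing more can be done
None
```

The manifold is open, the cover is in the steel tray, and I handed the job in at about 42 s of the 72 s allowed. The hand-in gives no verdict.

**What I did**
- I pulled the opener out by its blade and took a new grip on its handle.
- I raised end A by about 5 mm, then end B by about 8.5 mm until it was free, then end A again. The largest tilt I measured was about 2.1°.
- With the opener withdrawn, both ends stayed up, about 7.7 mm at A and 6 mm at B. Only then did the fingers touch the cover.
- I laid the opener flat on the bench beyond end A, lifted the cover off and set it in the tray.

**Last checks**
- **Cover:** it lies near the middle of the tray, right way up. Its top is at 29 mm and both ears at 21 mm, with a side slope under 0.1°.
- **Opener:** it lies sole down, clear of the tray, cover and manifold.
- **Bystanders:** none looked moved in the top view. I judged this by eye, not by measurement.

**Checks that disagreed**
- The first tilt fits of the cover in the tray, from the wrist and top cameras, read 9° and 16°. I put this down to stray pixels. A repeat wrist-camera fit on only the cover's own surface gave the level result above. I did not repeat the top-camera fit.
- The scene camera reads heights about 1.5 mm low, so I relied on the wrist and top cameras for height.

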